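Empty the hinged hand mould and close it

ROBOT

A 7-joint arm with a two-finger parallel gripper is mounted at the origin on the work surface. World frame = base frame: x ahead of the robot, y to its left, z up, the work surface at z = 0. Lengths are in m, angles in rad, forces in N, time in s.
With the tool pointing down it reaches from about 0.4 to 0.85 m from the base axis. Payload 4.5 kg.
Tool frame: the origin (TCP) lies midway between the tips of the shut fingers; the grasp point (between the pads) lies 19 mm behind it; z points along the fingers, y is the line along which they close (so a half turn about z gives the same grasp; the last joint's range is limited). The gripper opens to 88 mm and grips with 3 to 60 N. Pads are 18 mm wide; open, the fingers measure 123 mm over their backs; the gripper's body (75 mm by 187 mm) begins 45 mm behind the grasp point.
Start: joints at [1.208, 0.689, -0.195, 1.565, 0.157, 0.902, -0.215], TCP at [0.242, -0.576, 0.239] pointing down, gripper open.
Joint ranges: [-3.01, 3.01], [-0.46, 2.08], [-1.47, 1.51], [0.13, 2.56], [-1, 4.14], [0.04, 2.09], [-2.66, 2.66]. Speed limits (rad/s): [2.57, 2.57, 3.14, 3.14, 3.14, 3.14, 3.14].

INTERFACE

Orientations are given as a rotation vector (axis times angle).
In Python, from bench import env gives the robot as it stands. The module is installed in compiled form; this text tells all that it offers.
- The arm moves only by the tool step_arm, never from a script. Its argument "motion" is one flat list of numbers, 7 for each row, row after row: the turn, a rotation vector about the tool's x, y, z in rad, then the shift along the tool's x, y, z in mm, then the opening, from -1 (shut) to 1 (fully open). A call has exactly 8 rows; each row shifts and turns the commanded pose from where the row before left it, along the tool's axes as they then stand; what a row does not reach is not made up. A row lasts 1/10 s, in which the tool goes at most 50 mm and 8.59 degrees, less where a joint would pass 70% of its speed; a pose out of reach is approached as far as the arm can. A call is refused whole if a number of a shift passes 50 or a number of a turn 0.15, either way. A call with a gripper value outside its range is refused whole. The fingers move at their own pace and stop on an object; the grip force is fixed at half the most. Time passes only in rows, so rows that do not move let the fingers close, or fill a call up. It gives the time, the measured TCP pose, the force, the opening and the grip force at its end, in the units of the state.
- env.get_state(): the state, without advancing time (a new reading comes with each control period).
- env.capture(name): name is "scene" or "top"; returns the picture (420x560x3 uint8, red, green, blue); there is no depth.
- env.camera_model(name): a dict with "intrinsics" (3x3 intrinsics, pixels), "D" ([k1, k2, p1, p2, k3] as OpenCV has them; the pictures are not rectified), "rvec" (rotation vector, rad) and "tvec" (3), from world to camera coordinates, as OpenCV has them. Camera axes: x right, y down, z forward; pixel columns grow to the right and rows downward; lengths in m; the calibration is good to about 2 mm. A picture is of the moment at which its call begins. camera_model takes no time and is no camera call.
- env.job_done(): hands the job in; it is judged then, once.
The state is a dict: "t": time; "q": joint angles; "qd": joint speeds; "tau": joint torques, N m; "eef_pos": TCP position; "ee_rot": TCP orientation; "force": force on the tool from outside, world axes, zero at the start; "wrist_torque": the same for the moment, N m; "opening": finger opening in m; "grasp_force": force on a finger pad.
Only numpy, scipy, OpenCV 4.12 (cv2) and the standard library are available. Lean on these libraries where they do the work, as an engineer would, in place of code of your own. Each camera call takes 0.05 s, during which the arm holds its last target. There are 200 camera calls.

TASK

Take the freshly moulded pattern out of the open hinged mould and put it in the wire basket: it is brittle, so lower it lightly onto the patterns already lying there and let go as soon as it rests on them, neither letting it fall nor pressing it in. Then lower the mould's upper half gently until it is fully shut, without letting it slam. Leave everything else on the bench as it stands.

Things in the scene. Friction and masses are not known exactly. Their poses are not given: they have to be found in the camera images.
- mould: (mm) Fixed aluminium hinged hand mould, opens like a book. Steel base 150 x 150 x 8; lower half 120 x 120, its top (parting) face 36 above the bench. Origin: centre of the underside, on the bench; x points from the handle side to the hinge, away from the robot. Pocket in the top face 43 (x) x 27 (y), 9 deep, centred at x = -8, with an 11 wide runner groove from it to the front edge.
- hinge (a point): (mm) A point on the mould, on the hinge axis at mid-width, 66 from the mould's origin towards +x and 36 above the bench. The hinge axis runs along the mould's y.
- upper_half (a joint): Angle of the mould's upper half (plate 120 x 120 x 18, 0.68 kg): 0 shut, 1.05 rad open against its stop; starts 0.97 to 1.04. Plate and handle then lean over the pocket: only a gripper tilted 35 to 45 degrees, its body leaning to the handle side, fits under. The stiff hinge holds the upper half above about 0.85 rad; lower down it falls shut unless held.
- handle (a point): (mm) Middle of the handle's round bar (12 diameter, 68 clear length, along the mould's y), moves with the upper half. 166 from the hinge axis; 40 clear of the plate's front edge (to the bar's centre). When shut, this point lies 100 from the mould's origin towards -x and 45 above the bench; open, about 180 above the bench.
- pattern: (mm) Pale wax-like pattern, 0.02 to 0.05 kg, in the pocket (1.5 clearance), axes along the mould's, upper 12 above the parting face. Stepped housing 40 (x) x 24 (y) x 21 (z); lower step 13 high, upper step x -10 to 18, flat-sided, 24 across y: grip it across y. Runner stub 8 diameter sticks out 26 from the -x end, 9 above the underside. Origin: centre of the housing's underside.
- basket: (mm) Fixed steel wire basket for good patterns, 200 (x) x 150 (y) x 90 high, wires 3. Origin: centre of its underside. A heap of brittle patterns covers its whole floor; how high is not told: its uneven top lies between 8 and 66 above the bench. Lower the pattern slowly until it is felt to touch (1 to 3 N), then let go; more than 15 N chips it.
- crate: (mm) Solid grey plastic crate for scrap runners, 200 x 150 x 70, fixed, not used. Origin: centre of its underside. Basket and crate stand to the left and right of the mould, either way round.
- tree: Bystander: pattern tree on a round rubber base 84 across, 145 tall. Origin: centre of the base's underside.
- spray_can: Bystander: standing spray can, 54 diameter, 165 tall. Origin: centre of its underside.
- flask: Bystander: standing steel casting flask (open tube), 90 diameter, 100 tall. Origin: centre of its underside.
- jar: Bystander: glass jar, 68 diameter, 85 tall. Origin: centre of its underside.
- spatula: Bystander: spatula lying on the bench in front of the mould, 170 long along its x.
- brush: Bystander: brush lying on the bench in front of the mould, 150 long along its x.
- loose_pattern: Bystander: a second pattern of the same shape lying on the bench in front of the mould; not to be moved. Origin: centre of its underside.
Mind the look-alikes: they are no part of the job. What is shaped like the pattern but brown is not meant. Leave any orange look-alike of the mould alone.

How it is judged:
By the outcome, as a careful person would: the job done as asked, in the order asked, and still so for the second after the job is handed in, with the robot touching nothing.
It also fails if it takes over 67 s, if anything falls off the work surface, if the arm or the gripper's body presses on something with over 40 N, if the wrist force passes 120 N, or if a joint passes its speed limit or range.

## Working session

There is one attempt and no reset: what is moved stays moved. The work goes in short steps, Python scripts to look and compute and a tool call to move; the robot and the scene stay as the last step left them, time stands still between calls to the robot, and variables do not carry over. Pictures are saved under pics/ and viewed, at most 10 in all, crops included, and the job is handed in when it is done.

Besides the shell and the picture viewer there is one more tool, called after "Emit:" by a JSON object that holds its "op" and its "data", one argument or row to a line. step_arm: Moves the arm, as the interface text tells. Its arguments: {"type":"object","properties":{"motion":{"type":"array"}},"required":["motion"]}

```bash
mkdir -p pics; python3 - <<'E'
from bench import env
import cv2
for n in("scene","top"):
    im=env.capture(n); cv2.imwrite(f"pics/{n}0.png",cv2.cvtColor(im,cv2.COLOR_RGB2BGR))
    m=env.camera_model(n); print(n,m)
print(env.get_state())
E
```

```text
scene {'intrinsics': array([[396.6269029 ,   0.        , 274.62467986],
       [  0.        , 396.6269029 , 209.30769579],
       [  0.        ,   0.        ,   1.        ]]), 'D': array([-0.03051896,  0.        ,  0.        ,  0.        ,  0.        ]), 'rvec': array([ 2.51968879,  0.68573355, -0.19372107]), 'tvec': array([-0.43598573, -0.19091554,  1.06290541])}
top {'intrinsics': array([[401.41356751,   0.        , 280.46704382],
       [  0.        , 401.41356751, 209.90671441],
       [  0.        ,   0.        ,   1.        ]]), 'D': array([0.00853733, 0.        , 0.        , 0.        , 0.        ]), 'rvec': array([ 2.1309262 , -2.17935617,  0.14835953]), 'tvec': array([0.0178654 , 0.48781831, 1.04574247])}
{'t': 0.1, 'q': array([ 1.20778925,  0.68988483, -0.1945177 ,  1.56621762,  0.15731261,
        0.90253014, -0.2151051 ]), 'qd': array([ 0.00041985, -0.00160916,  0.00064231, -0.00181406,  0.0005758 ,
        0.00015277,  0.00018529]), 'tau': array([-2.96604820e-03, -5.28499174e+01, -1.27132941e+00, -1.53835684e+01,
       -5.25315839e-02,  1.99581518e-03,  7.49242554e-05]), 'eef_pos': array([ 0.24128282, -0.57593544,  0.2380057 ]), 'ee_rot': array([-3.07838728e+00, -6.19024391e-01,  7.18568836e-04]), 'force': array([ 0.62206635,  0.42210369, -0.53034005]), 'wrist_torque': array([ 0.01252158,  0.01831206, -0.04882433]), 'grasp_force': 0.0, 'opening': 0.08808744361902286}
```

View pics/scene0.png

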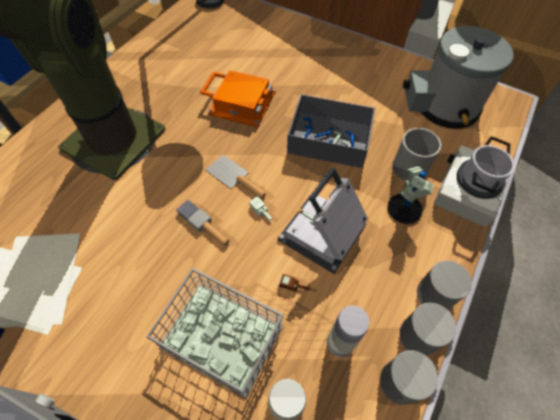

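View pics/top0.png

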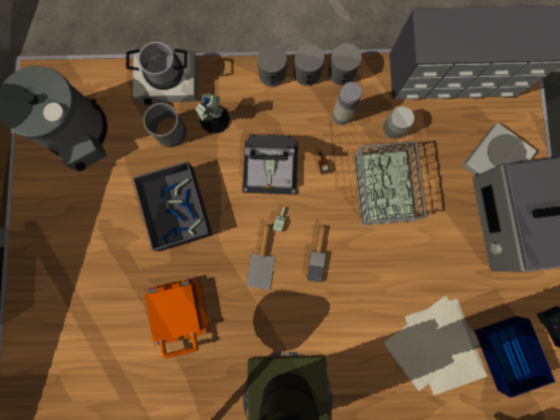

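Scene: open grey mould at scene (325,222) / top (270,163), with a pale pattern inside at top (270,170). The orange mould at top (175,315) is a decoy. So are the brown pattern at (325,163) and the loose pale pattern at (281,218). The basket is at top (390,183) and the crate at (173,206). I'll enlarge the mould in both views.

```bash
cat > h.py <<'E'
import numpy as np,cv2
from bench import env
from scipy.spatial.transform import Rotation as R
def cam(n):
    m=env.camera_model(n); return m["intrinsics"],m["D"],np.array(m["rvec"]),np.array(m["tvec"])
def proj(n,P):
    K,D,r,t=cam(n); return cv2.projectPoints(np.array(P,float).reshape(-1,1,3),r,t,K,D)[0].reshape(-1,2)
def onz(n,uv,z):
    K,D,r,t=cam(n); p=cv2.undistortPoints(np.array(uv,float).reshape(-1,1,2),K,D).reshape(-1,2)
    Rm=cv2.Rodrigues(r)[0]; C=-Rm.T@t; d=np.c_[p,np.ones(len(p))]@Rm
    return C+d*((z-C[2])/d[:,2])[:,None]
E
python3 - <<'E'
from h import *
a=cv2.imread("pics/top0.png")[125:205,230:310]; b=cv2.imread("pics/scene0.png")[160:280,265:385]
cv2.imwrite("pics/crop.png",np.hstack([cv2.resize(a,(400,400),interpolation=2),cv2.resize(b,(400,400),interpolation=2)]))
a=cv2.imread("pics/top0.png")[130:235,345:435]
cv2.imwrite("pics/bask.png",cv2.resize(a,None,fx=5,fy=5,interpolation=2))
print(onz("top",[[270,165],[390,183],[173,206],[290,390]],0.036))
for n in("top","scene"):
    K,D,r,t=cam(n); print(-cv2.Rodrigues(r)[0].T@t, proj(n,[[.242,-.576,.239]]))
E
```

```text
[[ 0.6112637   0.03255497  0.036     ]
 [ 0.55433672 -0.29055764  0.036     ]
 [ 0.50454005  0.29415647  0.036     ]
 [ 0.02905894 -0.00670479  0.036     ]]
[0.3458791  0.01397724 1.10092483] [[561.75974251 307.19940828]]
[ 0.73873055 -0.39230324  0.8103552 ] [[-95.70679863 362.88067381]]
```

View pics/crop.png

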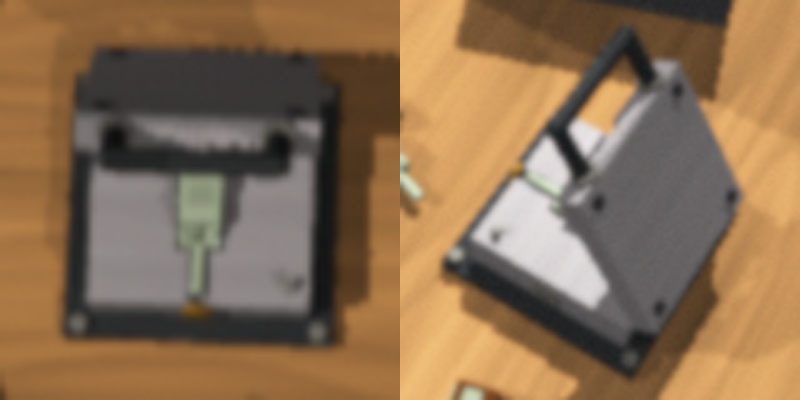

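View pics/bask.png

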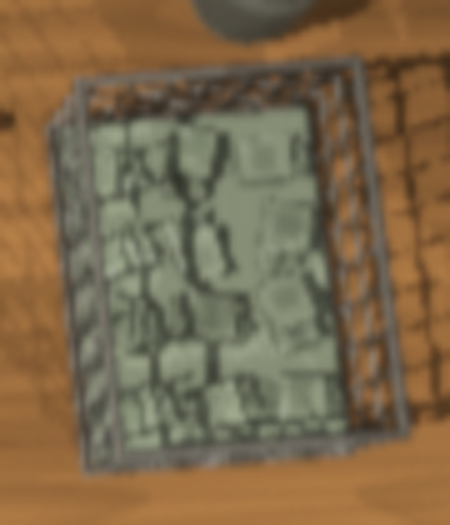

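```bash
cat > fit.py <<'E'
from h import *
from scipy.optimize import least_squares
def up(d,y,h,th): return [66-d*np.cos(th)+h*np.sin(th),y,36+d*np.sin(th)+h*np.cos(th)]
T=lambda a,b:(230+a/5,125+b/5)
S=lambda a,b:(265+(a-400)*.3,160+b*.3)
def pts(th): return [("top",(-75,75,8),T(65,337)),("top",(-75,-75,8),T(333,343)),("top",(-60,60,36),T(85,303)),("top",(-60,-60,36),T(308,312)),
 ("top",up(166,0,9,th),T(195,160)),("top",up(126,60,18,th),T(78,107)),("top",up(6,60,18,th),T(95,50)),("top",up(6,-60,18,th),T(318,57)),
 ("scene",(-75,-75,8),S(445,262)),("scene",(75,-75,8),S(632,375)),("scene",up(166,0,9,th),S(591,85)),
 ("scene",up(6,60,18,th),S(742,198)),("scene",up(6,-60,18,th),S(655,330)),("scene",up(126,60,18,th),S(680,65))]
def world(p,P):
    c,s=np.cos(p[2]),np.sin(p[2]); P=np.array(P,float)/1000
    return np.c_[p[0]+c*P[:,0]-s*P[:,1],p[1]+s*P[:,0]+c*P[:,1],P[:,2]]
def res(p):
    out=[]
    for n,P,uv in pts(p[3]): out.append(proj(n,world(p,[P]))[0]-uv)
    return np.array(out)
if __name__=="__main__":
    s=least_squares(lambda p:res(p).ravel(),[.61,.03,-.0,1.0],loss="soft_l1",x_scale=[.01,.01,.02,.05]); p=s.x
    print(p); print(res(p).round(1).tolist())
    import sys
    for nm,P in (("hinge",[66,0,36]),("handle",up(166,0,9,p[3])),("pat_top",[-8+4,0,48]),("housing",[-8,0,40])):
        w=world(p,[P]); print(nm,w.round(4),((proj("top",w)[0]-[230,125])*5).round(0),((proj("scene",w)[0]-[265,160])/.3+[400,0]).round(0))
    # pattern runner/edges in top crop: housing -x edge centre, runner tip
    w=world(p,[[-28,0,40],[-54,0,36]]); print(((proj("top",w)-[230,125])*5).round(0))
    # basket rim corners at z=.09
    B=np.array([[80,82],[358,62],[408,436],[88,470]])/5+[345,130]
    b=onz("top",B,.09); print("basket",b.round(4),b.mean(0)); 
    for i in range(4): print(np.linalg.norm(b[i]-b[i-1]).round(4))
    st=env.get_state(); print(st["eef_pos"],R.from_rotvec(st["ee_rot"]).as_matrix().round(3))
E
python3 fit.py
```

```text
[ 0.61322303  0.03084639 -0.0580338   0.98954359]
[[-0.4, -0.1], [0.3, 0.6], [0.5, -0.4], [0.4, -0.6], [0.1, -0.3], [-0.4, 0.7], [0.4, -0.9], [0.2, -0.7], [-2.1, -0.3], [-0.3, 0.3], [0.5, -1.6], [0.3, -1.0], [0.1, 1.0], [-0.3, -1.2]]
hinge [[0.6791 0.027  0.036 ]] [208.  79.] [681. 263.]
handle [[0.5956 0.0319 0.1797]] [195. 158.] [593.  80.]
pat_top [[0.6092 0.0311 0.048 ]] [202. 198.] [590. 203.]
housing [[0.6052 0.0313 0.04  ]] [202. 209.] [584. 206.]
[[201. 245.]
 [199. 294.]]
basket [[ 0.642  -0.2055  0.09  ]
 [ 0.6495 -0.3505  0.09  ]
 [ 0.4535 -0.3627  0.09  ]
 [ 0.4398 -0.1996  0.09  ]] [ 0.54623019 -0.2795572   0.09      ]
0.2023
0.1451
0.1963
0.1636
[ 0.24128282 -0.57593544  0.2380057 ] [[ 0.922  0.387 -0.001]
 [ 0.387 -0.922  0.001]
 [-0.    -0.002 -1.   ]]
```

Fit residuals are under about 1 px in most points: mould at (0.613, 0.031), yaw −0.058, upper half at 0.99 rad. Next I'll estimate the heap height by a plane sweep between the two views.

```bash
cat > sweep.py <<'E'
from h import *
B=np.array([[80,82],[358,62],[408,434],[112,458]])/5+[345,130]
b=onz("top",B,.09); c=b.mean(0); ex=(b[0]+b[1]-b[2]-b[3])[:2]; yaw=np.arctan2(ex[1],ex[0])
print("basket",b.round(4).tolist(),c.round(4),yaw.round(3),[np.linalg.norm(b[i]-b[i-1]).round(4) for i in range(4)])
ims={n:cv2.cvtColor(cv2.imread(f"pics/{n}0.png"),cv2.COLOR_BGR2LAB)[:,:,0].astype(np.float32) for n in("top","scene")}
gx,gy=np.meshgrid(np.arange(90,-91,-1),np.arange(70,-71,-1),indexing="ij") # mm, basket frame
X=c[0]+(np.cos(yaw)*gx-np.sin(yaw)*gy)/1000; Y=c[1]+(np.sin(yaw)*gx+np.cos(yaw)*gy)/1000
H=np.arange(0,75,2); sc=[]
g=lambda a:cv2.boxFilter(a,-1,(41,41))
for h in H:
    s={}
    for n in ims:
        m=proj(n,np.c_[X.ravel(),Y.ravel(),np.full(X.size,h/1000)]).astype(np.float32).reshape(*X.shape,2)
        s[n]=cv2.remap(ims[n],m[...,0],m[...,1],cv2.INTER_LINEAR)
    a,d=s["top"],s["scene"]; ma,md=g(a),g(d)
    sc.append((g(a*d)-ma*md)/np.sqrt((g(a*a)-ma**2)*(g(d*d)-md**2)+1))
sc=np.array(sc)
print("mean",[(int(h),round(float(s[20:-20,20:-20].mean()),2)) for h,s in zip(H,sc)])
bi=H[sc.argmax(0)]; print("rows basket x, cols basket y(50..-50)")
for i in range(20,170,15): print(90-i,[(int(bi[i,j]),round(float(sc[:,i,j].max()),2)) for j in range(20,130,20)])
a=cv2.imread("pics/scene0.png")[262:400,140:290]; cv2.imwrite("pics/bscene.png",cv2.resize(a,None,fx=4,fy=4,interpolation=2))
E
python3 sweep.py
```

```text
basket [[0.642, -0.2055, 0.09], [0.6495, -0.3505, 0.09], [0.4546, -0.3627, 0.09], [0.4457, -0.2121, 0.09]] [ 0.5479 -0.2827  0.09  ] 0.048 [np.float64(0.1965), np.float64(0.1451), np.float64(0.1953), np.float64(0.1509)]
mean [(0, 0.03), (2, 0.1), (4, 0.18), (6, 0.27), (8, 0.37), (10, 0.46), (12, 0.55), (14, 0.62), (16, 0.66), (18, 0.67), (20, 0.65), (22, 0.6), (24, 0.52), (26, 0.42), (28, 0.32), (30, 0.21), (32, 0.11), (34, 0.03), (36, -0.04), (38, -0.1), (40, -0.14), (42, -0.17), (44, -0.19), (46, -0.19), (48, -0.18), (50, -0.17), (52, -0.14), (54, -0.12), (56, -0.09), (58, -0.07), (60, -0.06), (62, -0.06), (64, -0.06), (66, -0.06), (68, -0.06), (70, -0.06), (72, -0.06), (74, -0.06)]
rows basket x, cols basket y(50..-50)
70 [(22, 0.33), (16, 0.65), (20, 0.66), (20, 0.7), (16, 0.73), (18, 0.48)]
55 [(18, 0.43), (16, 0.81), (18, 0.7), (18, 0.78), (14, 0.86), (18, 0.61)]
40 [(20, 0.3), (16, 0.71), (18, 0.66), (18, 0.73), (16, 0.78), (20, 0.65)]
25 [(38, 0.38), (18, 0.66), (18, 0.76), (18, 0.79), (16, 0.78), (20, 0.66)]
10 [(22, 0.33), (16, 0.67), (18, 0.75), (18, 0.8), (16, 0.8), (18, 0.74)]
-5 [(22, 0.39), (14, 0.71), (16, 0.68), (18, 0.73), (16, 0.83), (22, 0.73)]
-20 [(18, 0.34), (14, 0.71), (16, 0.65), (18, 0.72), (18, 0.84), (24, 0.8)]
-35 [(14, 0.59), (14, 0.82), (14, 0.76), (16, 0.76), (16, 0.79), (18, 0.71)]
-50 [(18, 0.49), (16, 0.74), (16, 0.69), (18, 0.69), (20, 0.79), (18, 0.66)]
-65 [(24, 0.49), (20, 0.67), (22, 0.61), (22, 0.61), (22, 0.62), (20, 0.57)]
```

View pics/bscene.png

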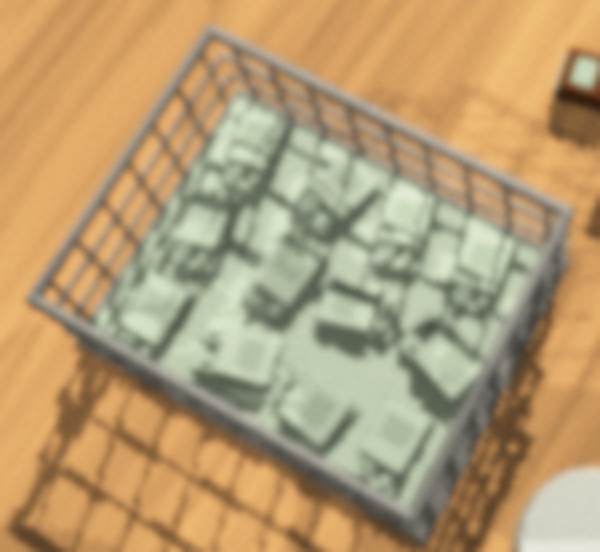

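The heap top is low, about 15–22 mm, against a 90 mm rim. A gripper tilted 35° or more would foul the rim there. So I'll set the pattern down once on free bench, regrip it upright, then place it level. I'll locate a clear spot and plan the approach.

```bash
cat >> h.py <<'E'
from scipy.linalg import logm,expm
M=(0.6132,0.0308,-0.058)
def mw(p):  # mould mm -> world m
    c,s=np.cos(M[2]),np.sin(M[2]); x,y,z=np.array(p,float)/1000
    return np.array([M[0]+c*x-s*y,M[1]+s*x+c*y,z])
def ori(yaw,tilt):  # tool x along yaw, body leaning back by tilt deg
    return R.from_euler("z",yaw)*R.from_euler("x",np.pi)*R.from_euler("y",np.deg2rad(-tilt))
def H(p,r):
    T=np.eye(4);T[:3,:3]=r.as_matrix();T[:3,3]=p;return T
def go(p,r,n,A=None):
    s=env.get_state()
    if A is None: A=H(s["eef_pos"],R.from_rotvec(s["ee_rot"]))
    B=H(p,r); W=expm(np.real(logm(np.linalg.inv(A)@B))/n)
    print("t",s["t"],"n",n,"row",R.from_matrix(W[:3,:3]).as_rotvec().round(3),(W[:3,3]*1000).round(1),"from",(A[:3,3]*1000).round(1),"to",(np.array(p)*1000).round(1))
    return B
E
python3 - <<'E'
from h import *
f=lambda uv,z=0:print(onz("top",uv,z)[:,:2].round(3).tolist())
print("crate r");f([[194,163],[212,237]],.07)
print("spatula");f([[250,255],[273,285],[262,225],[268,225]])
print("loose");f([[281,208],[281,230],[275,222]])
print("brush");f([[318,225],[326,225],[309,280],[327,250]])
print(proj("top",[[.43,.15,0],[.42,-.15,0],[.39,-.15,0]]))
r=ori(M[2],37); print(r.as_matrix().round(2))
print("mw", mw([0,0,43]))
go(mw([-81,0,150]),r,16)
E
```

```text
crate r
[[0.612, 0.232], [0.417, 0.184]]
spatula
[[0.37, 0.093], [0.288, 0.031], [0.452, 0.058], [0.451, 0.042]]
loose
[[0.498, 0.005], [0.437, 0.006], [0.459, 0.023]]
brush
[[0.448, -0.096], [0.448, -0.118], [0.3, -0.066], [0.379, -0.118]]
[[228.7604666  233.59626742]
 [338.13017318 234.78530125]
 [338.58924779 245.74572679]]
[[ 0.8  -0.06 -0.6 ]
 [-0.05 -1.    0.03]
 [-0.6   0.   -0.8 ]]
mw [0.6132 0.0308 0.043 ]
t 0.1 n 16 row [ 0.009 -0.04   0.027] [ 26.3 -34.2  -1.4] from [ 241.3 -575.9  238. ] to [532.3  35.5 150. ]
```

```bash
sed -i 's/np.deg2rad(-tilt)/np.deg2rad(tilt)/' h.py; python3 - <<'E'
from h import *
r=ori(M[2],37); print(r.as_matrix().round(2))
go(mw([-81,0,152]),r,16)
E
```

```text
[[ 0.8  -0.06  0.6 ]
 [-0.05 -1.   -0.03]
 [ 0.6   0.   -0.8 ]]
t 0.1 n 16 row [-0.009  0.04   0.027] [ 23.  -34.8  12. ] from [ 241.3 -575.9  238. ] to [532.3  35.5 152. ]
```

Emit:
{"op": "step_arm", "data": {
  "motion": [-0.009,0.04,0.027,23,-34.8,12,1,-0.009,0.04,0.027,23,-34.8,12,1,-0.009,0.04,0.027,23,-34.8,12,1,-0.009,0.04,0.027,23,-34.8,12,1,-0.009,0.04,0.027,23,-34.8,12,1,-0.009,0.04,0.027,23,-34.8,12,1,-0.009,0.04,0.027,23,-34.8,12,1,-0.009,0.04,0.027,23,-34.8,12,1]
}}

```text
t: 0.9
eef_pos: [0.3342, -0.2759, 0.1727]
ee_rot: [-3.081, -0.311, -0.453]
force: [0.5, -0.3, -0.3]
opening: 0.0883
grasp_force: 0.0
```

Emit:
{"op": "step_arm", "data": {
  "motion": [-0.009,0.04,0.027,23,-34.8,12,0.5,-0.009,0.04,0.027,23,-34.8,12,0.5,-0.009,0.04,0.027,23,-34.8,12,0.5,-0.009,0.04,0.027,23,-34.8,12,0.5,-0.009,0.04,0.027,23,-34.8,12,0.5,-0.009,0.04,0.027,23,-34.8,12,0.5,-0.009,0.04,0.027,23,-34.8,12,0.5,-0.009,0.04,0.027,23,-34.8,12,0.5]
}}

```text
t: 1.7
eef_pos: [0.5149, -0.0662, 0.256]
ee_rot: [-3.001, -0.022, -0.678]
force: [0.1, -0.7, -0.7]
opening: 0.0661
grasp_force: 0.0
```

```bash
python3 - <<'E'
from h import *
r=ori(M[2],37); s=env.get_state(); print(s["q"].round(2),s["force"].round(2),s["opening"])
go(mw([-81,0,152]),r,8)
E
```

```text
[ 0.23  0.43 -0.17  2.26 -1.    0.04 -0.48] [ 0.08 -0.69 -0.73] 0.06614992639015425
t 1.7 n 8 row [-0.012  0.025  0.005] [ -5.  -12.3  12.6] from [514.9 -66.2 256. ] to [532.3  35.5 152. ]
```

Joints 5 and 6 hit their limits (−1.0 and 0.04). I'll fit a kinematic model from the states seen so I can plan around that.

```bash
cat > kin.py <<'E'
import numpy as np, itertools
from scipy.spatial.transform import Rotation as R
from scipy.optimize import least_squares
q0=np.array([1.20778925,.68988483,-.1945177,1.56621762,.15731261,.90253014,-.2151051]);p0=np.array([.24128282,-.57593544,.2380057]);r0=np.array([-3.07838728,-.619024391,.000718568836])
Z=lambda a:R.from_euler("z",a); Y=lambda a:R.from_euler("y",a)
def fk(q,sg,P):
    h,a,b,L,e1,e2,c1,c7=P
    A=Z(sg[0]*q[0]+c1)*Y(q[1]); B=A*Z(sg[1]*q[2]); C=B*Y(q[3]); D=C*Z(sg[2]*q[4]); E=D*Y(q[5]); F=E*Z(sg[3]*q[6]+c7)
    return np.array([0,0,h])+B.apply([e1,0,a])+D.apply([e2,0,b])+F.apply([0,0,L]),F
LO=np.array([-3.01,-.46,-1.47,.13,-1,.04,-2.66]);HI=np.array([3.01,2.08,1.51,2.56,4.14,2.09,2.66])
E
python3 - <<'E'
from kin import *
from bench import env
s=env.get_state(); np.savez("s1.npz",q=s["q"],p=s["eef_pos"],r=s["ee_rot"])
obs=[(q0,p0,r0),(s["q"],s["eef_pos"],s["ee_rot"])]; out=[]
def res(P,sg):
    o=[]
    for q,p,r in obs:
        a,F=fk(q,sg,P); o+=[*(a-p)*5,*(F.inv()*R.from_rotvec(r)).as_rotvec()]
    return np.r_[o,(P[4:6])*.02]
for sg in itertools.product([1,-1],repeat=4):
  for c1 in(0,np.pi):
   for c7 in(0,np.pi/2,np.pi,-np.pi/2):
    f=least_squares(res,[.35,.4,.4,.25,0,0,c1,c7],args=(sg,)); out.append((f.cost,sg,f.x.round(4)))
out.sort(key=lambda o:o[0]); [print(o) for o in out[:4]]
E
```

```text
(np.float64(9.333795980724675e-06), (-1, -1, -1, -1), array([ 1.1090e-01,  8.4480e-01,  2.9020e-01,  5.0820e-01, -2.0960e-01,
       -4.2200e-02, -1.4000e-03,  1.5695e+00]))
(np.float64(9.333795980724784e-06), (-1, -1, -1, -1), array([ 1.1090e-01,  8.4480e-01,  2.9020e-01,  5.0820e-01, -2.0960e-01,
       -4.2200e-02, -1.4000e-03,  1.5695e+00]))
(np.float64(9.333795980724814e-06), (-1, -1, -1, -1), array([ 1.1090e-01,  8.4480e-01,  2.9020e-01,  5.0820e-01, -2.0960e-01,
       -4.2200e-02, -1.4000e-03, -4.7137e+00]))
(np.float64(9.33379598072487e-06), (-1, -1, -1, -1), array([ 1.1090e-01,  8.4480e-01,  2.9020e-01,  5.0820e-01, -2.0960e-01,
       -4.2200e-02, -1.4000e-03,  1.5695e+00]))
```

```bash
python3 - <<'E'
from kin import *
d=np.load("s1.npz"); obs=[(q0,p0,r0),(d["q"],d["p"],d["r"])]; sg=(-1,)*4
for free in ([0,1,2,3],[0,1,2,3,4],[0,1,2,3,5],[0,1,2,3,4,5]):
    def res(v):
        P=np.array([.3,.4,.4,.2,0,0,0,np.pi/2]); P[free]=v; o=[]
        for q,p,r in obs:
            a,F=fk(q,sg,P); o+=[*(a-p)]
        return np.array(o)
    f=least_squares(res,np.array([.3,.4,.4,.2,0.01,0.01])[:len(free)]); print(free,f.x.round(4),(res(f.x)*1000).round(1))
E
```

```text
[0, 1, 2, 3] [0.0977 0.7003 0.2418 0.2698] [ 25.7   4.6 -20.1  -8.6  26.1  20.1]
[0, 1, 2, 3, 4] [ 0.0996  0.8462  0.2997  0.4512 -0.1775] [  4.9  -5.8 -12.2  -7.9  33.3  12.2]
[0, 1, 2, 3, 5] [ 0.1039  0.6772  0.2222  0.2908 -0.0379] [ 25.2  11.6 -10.8  -1.8  -4.7  10.8]
[0, 1, 2, 3, 4, 5] [ 0.107   0.8502  0.2895  0.5123 -0.214  -0.0429] [ 0. -0.  0.  0. -0.  0.]
```

```bash
cat >> h.py <<'E'
from kin import fk
def ofk(pitch,q1,q5,q6,q7): return fk([q1,pitch-1.8,0,1.8,q5,q6,q7],(-1,)*4,[0,0,0,0,0,0,0,np.pi/2])[1]
def rec():
    s=env.get_state(); import os
    L=list(np.load("obs.npy")) if os.path.exists("obs.npy") else []
    L.append(np.r_[s["q"],s["eef_pos"],s["ee_rot"]]); np.save("obs.npy",L); return s
E
python3 - <<'E'
from h import *
print(rec()["q"].round(2))
W1=np.array([.48,-.06,.32]); r1=ori(-.1,0); r2=ofk(2.65,0.1,1.57,.5,-1.5); r3=ofk(2.65,.1,2.9,.4,-1.5)
print(r1.as_matrix().round(2),r2.as_matrix().round(2),r3.as_matrix().round(2))
B=go(W1,r1,8); B=go(W1,r2,16,B); go(W1,r3,16,B)
E
```

```text
[ 0.23  0.43 -0.17  2.26 -1.    0.04 -0.48]
[[ 1.  -0.1 -0. ]
 [-0.1 -1.  -0. ]
 [ 0.   0.  -1. ]] [[ 0.25  0.9   0.36]
 [ 0.85 -0.03 -0.52]
 [-0.45  0.44 -0.77]] [[-0.6   0.27  0.75]
 [ 0.21  0.96 -0.17]
 [-0.77  0.06 -0.63]]
t 1.7 n 8 row [-0.011 -0.055  0.014] [-2.3 -1.  -8.9] from [514.9 -66.2 256. ] to [480. -60. 320.]
t 1.7 n 16 row [-0.047 -0.002 -0.091] [0. 0. 0.] from [480. -60. 320.] to [480. -60. 320.]
t 1.7 n 16 row [-0.036  0.003 -0.075] [-0.  0.  0.] from [480. -60. 320.] to [480. -60. 320.]
```

Emit:
{"op": "step_arm", "data": {
  "motion": [-0.011,-0.055,0.014,-2.3,-1,-8.9,0.5,-0.011,-0.055,0.014,-2.3,-1,-8.9,0.5,-0.011,-0.055,0.014,-2.3,-1,-8.9,0.5,-0.011,-0.055,0.014,-2.3,-1,-8.9,0.5,-0.011,-0.055,0.014,-2.3,-1,-8.9,0.5,-0.011,-0.055,0.014,-2.3,-1,-8.9,0.5,-0.011,-0.055,0.014,-2.3,-1,-8.9,0.5,-0.011,-0.055,0.014,-2.3,-1,-8.9,0.5]
}}

```text
t: 2.5
eef_pos: [0.4807, -0.061, 0.3125]
ee_rot: [-3.135, 0.138, -0.038]
force: [1.0, 0.5, 0.3]
opening: 0.0657
grasp_force: 0.0
```

```bash
cat > refit.py <<'E'
from kin import *
sg=(-1,)*4
def fk2(q,P):
    h,a,b,L,e1,e2,e3,f1,f2,f3=P
    A=Z(-q[0])*Y(q[1]); B=A*Z(-q[2]); C=B*Y(q[3]); D=C*Z(-q[4]); E=D*Y(q[5]); F=E*Z(-q[6]+np.pi/2)
    return np.array([0,0,h])+A.apply([0,f1,0])+B.apply([e1,0,a])+C.apply([e2,f2,b])+E.apply([e3,f3,0])+F.apply([0,0,L]),F
def fit(show=True):
    obs=[np.r_[q0,p0,r0]]+list(np.load("obs.npy")); best=None
    def res(v): return np.r_[np.ravel([fk2(o[:7],v)[0]-o[7:10] for o in obs]),1e-3*(v-[.35,.4,.4,.25,0,0,0,0,0,0])]
    f=least_squares(res,[.35,.4,.4,.25,0,0,0,0,0,0])
    if show: print(f.x.round(3),(1000*res(f.x)[:-10]).round(1))
    return f.x
E
python3 - <<'E'
from h import *
from refit import fit
s=rec(); print(s["q"].round(2),s["eef_pos"].round(3),R.from_rotvec(s["ee_rot"]).as_matrix().round(2).tolist())
fit()
go([.48,-.06,.32],ofk(2.65,0.1,1.57,.5,-1.5),16)
E
```

```text
[-0.46  0.49  0.78  1.92 -0.46  0.88 -1.11] [ 0.481 -0.061  0.313] [[1.0, -0.09, 0.02], [-0.09, -1.0, 0.0], [0.02, -0.0, -1.0]]
[ 0.331  0.551  0.32   0.313  0.019 -0.011 -0.004 -0.015 -0.02  -0.011] [ 0.  0.  0. -0. -0. -0.  0. -0.  0.]
t 2.5 n 16 row [-0.046 -0.004 -0.09 ] [-0.   0.1 -0.5] from [480.7 -61.  312.5] to [480. -60. 320.]
```

Emit:
{"op": "step_arm", "data": {
  "motion": [-0.046,-0.004,-0.09,0,0,-0.5,0.5,-0.046,-0.004,-0.09,0,0,-0.5,0.5,-0.046,-0.004,-0.09,0,0,-0.5,0.5,-0.046,-0.004,-0.09,0,0,-0.5,0.5,-0.046,-0.004,-0.09,0,0,-0.5,0.5,-0.046,-0.004,-0.09,0,0,-0.5,0.5,-0.046,-0.004,-0.09,0,0,-0.5,0.5,-0.046,-0.004,-0.09,0,0,-0.5,0.5]
}}

```text
t: 3.3
eef_pos: [0.481, -0.0605, 0.316]
ee_rot: [2.635, 0.872, -0.03]
force: [-0.3, -0.2, 0.2]
opening: 0.0662
grasp_force: 0.0
```

```bash
python3 - <<'E'
from h import *
s=rec(); print(s["q"].round(2),s["eef_pos"].round(3))
E
```

```text
[-0.75  0.5   0.83  2.01 -0.01  0.68 -0.92] [ 0.481 -0.06   0.316]
```

Emit:
{"op": "step_arm", "data": {
  "motion": [-0.046,-0.004,-0.09,0,0,-0.5,0.5,-0.046,-0.004,-0.09,0,0,-0.5,0.5,-0.046,-0.004,-0.09,0,0,-0.5,0.5,-0.046,-0.004,-0.09,0,0,-0.5,0.5,-0.046,-0.004,-0.09,0,0,-0.5,0.5,-0.046,-0.004,-0.09,0,0,-0.5,0.5,-0.046,-0.004,-0.09,0,0,-0.5,0.5,-0.046,-0.004,-0.09,0,0,-0.5,0.5]
}}

```text
t: 4.1
eef_pos: [0.4802, -0.0585, 0.3195]
ee_rot: [1.871, 1.592, -0.085]
force: [-0.5, -0.4, 0.3]
opening: 0.0661
grasp_force: 0.0
```

```bash
python3 - <<'E'
from h import *
from refit import *
s=rec(); print(s["q"].round(2),s["eef_pos"].round(3)); P=fit(); np.save("P.npy",P)
# IK multi-start for grasp pose & stage, both flips
rng=np.random.default_rng(0)
def ik(p,r,n=60,q00=None):
    out=[]
    for i in range(n):
        x0=rng.uniform(LO,HI)
        f=least_squares(lambda q:np.r_[(fk2(q,P)[0]-p)*5,(fk2(q,P)[1].inv()*r).as_rotvec(),1e-3*(q-s["q"])],x0,bounds=(LO,HI))
        e=np.linalg.norm(f.fun[:6])
        if e<.02: out.append((np.linalg.norm(f.x-s["q"]).round(2),f.x.round(2)))
    out.sort(key=lambda o:o[0]); return out
for nm,p in(("grasp",mw([0,0,43])),("stage",mw([-75,0,145]))):
  for tilt in (37,43):
    for fl in(0,np.pi):
        r=ori(M[2]+fl,tilt if fl==0 else -tilt); o=ik(p,r,40); print(nm,tilt,fl,len(o)); [print("  ",*x) for x in o[:2]]
E
```

```text
[-1.05  0.58  1.05  2.28  0.49  0.25 -0.78] [ 0.48  -0.058  0.32 ]
[ 0.347  0.563  0.345  0.326  0.    -0.    -0.    -0.019 -0.027 -0.   ] [ 0.  0.  0.  0.  0. -0. -0. -0.  0.  0.  0.  0. -0.  0. -0.]
grasp 37 0 21
   3.53 [-0.5   1.12  0.5   2.32  3.37  0.87  0.91]
   3.53 [-0.5   1.12  0.5   2.32  3.37  0.87  0.91]
grasp 37 3.141592653589793 27
   2.93 [-0.03  1.02 -0.29  2.3   2.7   0.88 -1.32]
   2.93 [-0.03  1.02 -0.29  2.3   2.7   0.88 -1.32]
grasp 43 0 20
   3.5 [-0.57  1.24  0.61  2.39  3.33  1.11  0.82]
   3.5 [-0.57  1.24  0.61  2.39  3.33  1.11  0.82]
grasp 43 3.141592653589793 28
   3.04 [-0.1   1.08 -0.2   2.37  2.8   1.09 -1.47]
   3.04 [-0.1   1.08 -0.2   2.37  2.8   1.09 -1.47]
stage 37 0 19
   3.52 [-0.49  0.84  0.4   2.53  3.25  0.81  1.1 ]
   3.52 [-0.49  0.84  0.4   2.53  3.25  0.81  1.1 ]
stage 37 3.141592653589793 23
   2.85 [-0.08  0.79 -0.32  2.51  2.61  0.86 -1.36]
   2.85 [-0.08  0.79 -0.32  2.51  2.61  0.86 -1.36]
stage 43 0 15
   4.93 [ 0.39  1.27 -1.47  2.56  2.07  1.73  2.47]
   4.93 [ 0.39  1.27 -1.47  2.56  2.07  1.73  2.47]
stage 43 3.141592653589793 27
   3.7 [ 0.39  1.27 -1.47  2.56  2.07  1.73 -0.67]
   3.7 [ 0.39  1.27 -1.47  2.56  2.07  1.73 -0.67]
```

```bash
cat > sim.py <<'E'
from h import *
from refit import *
P=np.load("P.npy")
def jac(q):
    p,F=fk2(q,P); J=np.zeros((6,7))
    for i in range(7):
        d=np.array(q);d[i]+=1e-5; a,G=fk2(d,P); J[:3,i]=(a-p)/1e-5; J[3:,i]=(G*F.inv()).as_rotvec()/1e-5
    return p,F,J
def simrow(q,p,r,lam=1e-3,w=1.,k=0.,qm=None,it=5):
    q=np.array(q); W=np.diag([1,1,1,w,w,w])
    for _ in range(it):
        a,F,J=jac(q); e=W@np.r_[p-a,(r*F.inv()).as_rotvec()]; J=W@J
        Ji=J.T@np.linalg.inv(J@J.T+lam*np.eye(6)); dq=Ji@e
        if k: dq+=(np.eye(7)-Ji@J)@(k*(qm-q))
        q=np.clip(q+dq,LO,HI)
    return q
def run(q,row,n,**kw):
    p,F=fk2(q,P)
    for i in range(n):
        p=p+F.apply(np.array(row[3:6])/1000); F=F*R.from_rotvec(row[:3]); q=simrow(q,p,F,**kw)
    return q
E
python3 - <<'E'
from sim import *
o=np.load("obs.npy"); qm=np.array([0,.8,0,1.4,1.57,1,0])
row=[-.046,-.004,-.09,0,0,-.5]
print("act",o[2][:7].round(2),o[3][:7].round(2))
for kw in ({},dict(k=.02,qm=qm),dict(k=.1,qm=qm),dict(k=.1,qm=q0),dict(k=.02,qm=(LO+HI)/2),dict(lam=1e-2)):
    print(run(o[1][:7],row,8,**kw).round(2),run(o[2][:7],row,8,**kw).round(2))
print("first 16:"); r=[-.009,.04,.027,23,-34.8,12]; print(o[0][:7].round(2),run(q0,r,16).round(2),run(q0,r,16,k=.1,qm=q0).round(2))
print("W1:",o[1][:7].round(2)); r=[-.011,-.055,.014,-2.3,-1,-8.9]; print(run(o[0][:7],r,8).round(2),run(o[0][:7],r,8,k=.1,qm=q0).round(2))
E
```

```text
act [-0.75  0.5   0.83  2.01 -0.01  0.68 -0.92] [-1.05  0.58  1.05  2.28  0.49  0.25 -0.78]
[-0.74  0.5   0.83  2.01 -0.02  0.68 -0.92] [-1.05  0.58  1.05  2.28  0.49  0.25 -0.78]
[-0.54  0.42  0.48  2.    0.26  0.72 -1.23] [-0.94  0.49  0.8   2.27  0.89  0.38 -1.22]
[-0.27  0.39  0.07  1.99  0.47  0.81 -1.47] [-0.41  0.37 -0.01  2.25  1.15  0.75 -1.55]
[-0.07  0.39 -0.21  1.98  0.59  0.88 -1.61] [-0.06  0.4  -0.51  2.23  1.2   0.97 -1.63]
[-0.54  0.42  0.48  2.    0.26  0.72 -1.23] [-0.94  0.49  0.8   2.27  0.89  0.38 -1.22]
[-0.74  0.5   0.83  2.01 -0.02  0.68 -0.92] [-1.05  0.58  1.05  2.28  0.49  0.25 -0.78]
first 16:
[ 0.23  0.43 -0.17  2.26 -1.    0.04 -0.48] [ 0.26  0.55 -0.73  2.49 -0.95  0.04 -0.88] [ 0.15  0.54 -0.58  2.49 -0.84  0.04 -1.01]
W1: [-0.46  0.49  0.78  1.92 -0.46  0.88 -1.11]
[-0.47  0.5   0.8   1.89 -0.44  0.93 -1.14] [ 0.07  0.39 -0.06  1.87  0.03  0.88 -1.67]
```

```bash
cat >> sim.py <<'E'
def screw(p0,F0,p1,F1,n):
    W=expm(np.real(logm(np.linalg.inv(H(p0,F0))@H(p1,F1)))/n)
    return np.r_[R.from_matrix(W[:3,:3]).as_rotvec().round(3),(W[:3,3]*1000).round(1)]
def path(q,targets,n=8):
    """targets: list of (p,R); prints rows and simulated q"""
    p,F=fk2(q,P)
    for t in targets:
        row=screw(p,F,*t,n); zmin=9;dq=0
        for i in range(n):
            p=p+F.apply(row[3:]/1000);F=F*R.from_rotvec(row[:3]); q1=simrow(q,p,F); dq=max(dq,(np.abs(q1-q)*10).max()); q=q1; zmin=min(zmin,fk2(q,P)[0][2])
        a,G=fk2(q,P)
        print(row.tolist(),"q",q.round(2),"p",(a*1000).round(0),"err mm",(1000*np.linalg.norm(a-t[0])).round(1),"deg",np.rad2deg((G.inv()*t[1]).magnitude()).round(1),"zmin",zmin.round(3),"dq",dq.round(2))
        p,F=a,G
    return q
E
python3 - <<'E'
from sim import *
q=env.get_state()["q"]
def ik(p,r,q0):
    return least_squares(lambda x:np.r_[(fk2(x,P)[0]-p)*5,(fk2(x,P)[1].inv()*r).as_rotvec(),1e-3*(x-q0)],np.clip(q0,LO+.01,HI-.01),bounds=(LO,HI))
p=mw([-81,0,152])
for fl,qg in((0,[-.49,.84,.4,2.53,3.25,.81,1.1]),(1,[-.08,.79,-.32,2.5,2.61,.86,-1.36])):
    r=ori(M[2]+fl*np.pi,37*(1-2*fl)); f=ik(p,r,np.array(qg)); qt=f.x; print(fl,np.linalg.norm(f.fun[:6]).round(4),qt.round(2))
    qq=path(q,[fk2(q+(qt-q)*k/3,P) for k in (1,2,3)])
    g=[(mw([-60+60*0-k*0,0,0]),r)][:0]
    path(qq,[(mw([0-.6*60,0,43+.8*60]),r),(mw([0,0,43]),r)])
E
```

```text
0 0.0 [-0.5   0.83  0.41  2.55  3.25  0.81  1.11]
[0.025, -0.031, -0.201, -6.2, -7.7, 6.8] q [-0.94  0.74  1.01  2.37  1.41  0.29 -0.13] p [ 464. -145.  314.] err mm 0.3 deg 0.2 zmin 0.306 dq 1.84
[0.01, -0.039, -0.193, -10.4, 3.1, 4.9] q [-0.76  0.8   0.77  2.46  2.51  0.55  0.3 ] p [ 538. -124.  271.] err mm 0.3 deg 0.1 zmin 0.271 dq 1.97
[0.052, -0.067, -0.162, -25.4, -9.3, 1.6] q [-0.58  0.87  0.58  2.55  3.42  0.85  0.94] p [532.  35. 152.] err mm 0.6 deg 0.2 zmin 0.152 dq 1.16Traceback (most recent call last):
  File "<stdin>", line 9, in <module>
NameError: name 'k' is not defined. Did you mean: 'fk'?
```

```bash
cat >> sim.py <<'E'
def ik(p,r,q0):
    f=least_squares(lambda x:np.r_[(fk2(x,P)[0]-p)*5,(fk2(x,P)[1].inv()*r).as_rotvec(),1e-3*(x-q0)],np.clip(q0,LO+.01,HI-.01),bounds=(LO,HI)); return f.x
E
python3 - <<'E'
from sim import *
q=env.get_state()["q"]
p=mw([-81,0,152])
for fl,qg,m in((0,[-.49,.84,.4,2.53,3.25,.81,1.1],5),(1,[-.08,.79,-.32,2.5,2.61,.86,-1.36],2),(1,[-.08,.79,-.32,2.5,2.61,.86,-1.36],3)):
    r=ori(M[2]+fl*np.pi,37*(1-2*fl)); qt=ik(p,r,np.array(qg)); print(fl,qt.round(2))
    qq=path(q,[fk2(q+(qt-q)*k/m,P) for k in range(1,m+1)])
    path(qq,[(mw([-36,0,91]),r),(mw([0,0,43]),r)])
E
```

```text
0 [-0.5   0.83  0.41  2.55  3.25  0.81  1.11]
[0.015, -0.021, -0.121, -4.8, -5.5, 4.2] q [-0.97  0.66  1.    2.34  0.97  0.3  -0.32] p [ 455. -118.  311.] err mm 0.2 deg 0.2 zmin 0.309 dq 0.71
[0.011, -0.016, -0.12, -2.9, -1.9, 3.7] q [-0.92  0.77  1.    2.39  1.7   0.3  -0.11] p [ 475. -153.  313.] err mm 0.4 deg 0.2 zmin 0.311 dq 1.19
[0.007, -0.023, -0.116, -6.2, 1.2, 3.1] q [-0.79  0.78  0.81  2.45  2.32  0.51  0.18] p [ 523. -141.  289.] err mm 0.4 deg 0.3 zmin 0.289 dq 0.94
[0.016, -0.035, -0.107, -12.2, -1.2, 2.2] q [-0.68  0.82  0.68  2.5   2.87  0.68  0.55] p [556. -75. 227.] err mm 0.4 deg 0.2 zmin 0.227 dq 0.71
[0.039, -0.036, -0.094, -14.5, -9.6, 1.2] q [-0.58  0.87  0.57  2.55  3.4   0.85  0.95] p [533.  35. 152.] err mm 0.5 deg 0.2 zmin 0.152 dq 0.66
[0.0, -0.0, 0.0, -0.1, -0.0, 9.4] q [-0.53  1.02  0.53  2.43  3.38  0.88  0.92] p [577.  33.  91.] err mm 0.3 deg 0.2 zmin 0.091 dq 0.2
[0.0, -0.0, 0.0, -0.0, -0.1, 7.5] q [-0.51  1.12  0.51  2.32  3.37  0.87  0.9 ] p [613.  31.  43.] err mm 0.4 deg 0.2 zmin 0.043 dq 0.15
1 [-0.08  0.77 -0.32  2.52  2.6   0.85 -1.36]
[0.017
[... 611 characters left out ...]
-0.017, -0.081, -1.2, -8.4, 9.2] q [-0.9   0.78  0.97  2.37  0.78  0.18 -0.5 ] p [ 438. -119.  254.] err mm 0.5 deg 0.2 zmin 0.254 dq 0.46
[-0.025, -0.004, -0.068, 2.8, 6.6, 6.3] q [-0.54  0.74  0.36  2.45  2.04  0.51 -1.3 ] p [ 482. -109.  193.] err mm 0.4 deg 0.2 zmin 0.193 dq 8.83
[-0.073, -0.006, -0.035, 1.8, 20.0, 0.9] q [-0.19  0.76 -0.13  2.53  2.75  0.81 -1.52] p [532.  35. 153.] err mm 0.7 deg 0.2 zmin 0.153 dq 1.06
[0.0, -0.0, 0.0, 0.1, -0.0, 9.6] q [-0.15  0.91 -0.13  2.41  2.8   0.85 -1.51] p [577.  33.  91.] err mm 0.4 deg 0.2 zmin 0.091 dq 0.21
[0.0, -0.0, 0.0, 0.0, -0.0, 7.5] q [-0.13  1.02 -0.12  2.3   2.83  0.84 -1.5 ] p [613.  31.  43.] err mm 0.5 deg 0.2 zmin 0.043 dq 0.15
```

```bash
python3 - <<'E'
from sim import *
q=env.get_state()["q"]
r=ori(M[2],37); qt=ik(mw([-81,0,152]),r,np.array([-.49,.84,.4,2.53,3.25,.81,1.1]))
w=[fk2(q+(qt-q)*k/5,P) for k in range(1,4)]
mid=(r*R.from_rotvec(.5*(r.inv()*w[2][1]).as_rotvec()))
qq=path(q,w+[(np.array([.535,-.13,.26]),mid),(np.array([.535,-.10,.22]),r),(mw([-78,0,147]),r)])
print(env.get_state()["eef_pos"])
E
```

```text
[0.015, -0.021, -0.121, -4.8, -5.5, 4.2] q [-0.97  0.66  1.    2.34  0.97  0.3  -0.32] p [ 455. -118.  311.] err mm 0.2 deg 0.2 zmin 0.309 dq 0.71
[0.011, -0.016, -0.12, -2.9, -1.9, 3.7] q [-0.92  0.77  1.    2.39  1.7   0.3  -0.11] p [ 475. -153.  313.] err mm 0.4 deg 0.2 zmin 0.311 dq 1.19
[0.007, -0.023, -0.116, -6.2, 1.2, 3.1] q [-0.79  0.78  0.81  2.45  2.32  0.51  0.18] p [ 523. -141.  289.] err mm 0.4 deg 0.3 zmin 0.289 dq 0.94
[0.026, -0.041, -0.098, -3.5, 0.6, 2.2] q [-0.44  0.73  0.63  2.56  3.09  0.92  0.53] p [ 567. -127.  272.] err mm 34.4 deg 3.3 zmin 0.272 dq 0.99
[0.022, -0.047, -0.098, -8.6, 0.2, 0.8] q [-0.24  0.66  0.61  2.46  3.81  0.7   0.97] p [ 535. -100.  220.] err mm 0.3 deg 0.1 zmin 0.22 dq 0.93
[0.0, -0.0, 0.0, -6.2, -16.9, 6.7] q [-0.59  0.89  0.59  2.54  3.42  0.86  0.92] p [535.  35. 147.] err mm 0.2 deg 0.1 zmin 0.147 dq 0.56
[ 0.48018627 -0.05849438  0.31950794]
```

Emit:
{"op": "step_arm", "data": {
  "motion": [0.015,-0.021,-0.121,-4.8,-5.5,4.2,0.5,0.015,-0.021,-0.121,-4.8,-5.5,4.2,0.5,0.015,-0.021,-0.121,-4.8,-5.5,4.2,0.5,0.015,-0.021,-0.121,-4.8,-5.5,4.2,0.5,0.015,-0.021,-0.121,-4.8,-5.5,4.2,0.5,0.015,-0.021,-0.121,-4.8,-5.5,4.2,0.5,0.015,-0.021,-0.121,-4.8,-5.5,4.2,0.5,0.015,-0.021,-0.121,-4.8,-5.5,4.2,0.5]
}}

```text
t: 4.9
eef_pos: [0.4549, -0.1186, 0.3112]
ee_rot: [0.973, 2.248, -0.743]
force: [-1.0, 0.2, -0.2]
opening: 0.0662
grasp_force: 0.0
```

Emit:
{"op": "step_arm", "data": {
  "motion": [0.011,-0.016,-0.12,-2.9,-1.9,3.7,0.5,0.011,-0.016,-0.12,-2.9,-1.9,3.7,0.5,0.011,-0.016,-0.12,-2.9,-1.9,3.7,0.5,0.011,-0.016,-0.12,-2.9,-1.9,3.7,0.5,0.011,-0.016,-0.12,-2.9,-1.9,3.7,0.5,0.011,-0.016,-0.12,-2.9,-1.9,3.7,0.5,0.011,-0.016,-0.12,-2.9,-1.9,3.7,0.5,0.011,-0.016,-0.12,-2.9,-1.9,3.7,0.5]
}}

```text
t: 5.7
eef_pos: [0.4752, -0.1528, 0.3127]
ee_rot: [-0.204, 2.519, -1.245]
force: [-0.2, -0.1, 0.0]
opening: 0.0659
grasp_force: 0.0
```

Emit:
{"op": "step_arm", "data": {
  "motion": [0.007,-0.023,-0.116,-6.2,1.2,3.1,0.5,0.007,-0.023,-0.116,-6.2,1.2,3.1,0.5,0.007,-0.023,-0.116,-6.2,1.2,3.1,0.5,0.007,-0.023,-0.116,-6.2,1.2,3.1,0.5,0.007,-0.023,-0.116,-6.2,1.2,3.1,0.5,0.007,-0.023,-0.116,-6.2,1.2,3.1,0.5,0.007,-0.023,-0.116,-6.2,1.2,3.1,0.5,0.007,-0.023,-0.116,-6.2,1.2,3.1,0.5]
}}

```text
t: 6.5
eef_pos: [0.5229, -0.141, 0.2881]
ee_rot: [-1.517, 2.244, -1.473]
force: [-0.2, -0.3, -0.3]
opening: 0.0661
grasp_force: 0.0
```

```bash
python3 - <<'E'
from sim import *
q=env.get_state()["q"]; print(q.round(2))
r=ori(M[2],37); F=fk2(q,P)[1]
mid=(r*R.from_rotvec(.5*(r.inv()*F).as_rotvec()))
path(q,[(np.array([.565,-.13,.27]),mid),(np.array([.535,-.10,.22]),r),(mw([-78,0,147]),r),(mw([0,0,43]),r)])
E
```

```text
[-0.79  0.78  0.81  2.44  2.33  0.5   0.18]
[0.026, -0.041, -0.098, -3.4, -3.1, 3.9] q [-0.46  0.7   0.65  2.52  3.08  0.79  0.55] p [ 565. -130.  270.] err mm 0.5 deg 0.3 zmin 0.27 dq 0.99
[0.027, -0.041, -0.099, -8.4, -0.4, 0.9] q [-0.22  0.66  0.59  2.46  3.79  0.7   0.99] p [ 535. -100.  220.] err mm 0.4 deg 0.1 zmin 0.22 dq 0.92
[-0.0, -0.0, 0.0, -6.2, -16.9, 6.7] q [-0.57  0.89  0.57  2.54  3.4   0.86  0.94] p [536.  35. 147.] err mm 0.5 deg 0.1 zmin 0.147 dq 0.56
[-0.0, -0.0, 0.0, -0.1, -0.0, 16.2] q [-0.5   1.12  0.51  2.32  3.37  0.88  0.9 ] p [613.  31.  43.] err mm 0.2 deg 0.1 zmin 0.043 dq 0.33
```

Emit:
{"op": "step_arm", "data": {
  "motion": [0.026,-0.041,-0.098,-3.4,-3.1,3.9,0.2,0.026,-0.041,-0.098,-3.4,-3.1,3.9,0.2,0.026,-0.041,-0.098,-3.4,-3.1,3.9,0.2,0.026,-0.041,-0.098,-3.4,-3.1,3.9,0.2,0.026,-0.041,-0.098,-3.4,-3.1,3.9,0.2,0.026,-0.041,-0.098,-3.4,-3.1,3.9,0.2,0.026,-0.041,-0.098,-3.4,-3.1,3.9,0.2,0.026,-0.041,-0.098,-3.4,-3.1,3.9,0.2]
}}

```text
t: 7.3
eef_pos: [0.5649, -0.1307, 0.2701]
ee_rot: [-2.479, 1.309, -1.37]
force: [0.4, 0.3, 0.2]
opening: 0.0529
grasp_force: 0.0
```

Emit:
{"op": "step_arm", "data": {
  "motion": [0.027,-0.041,-0.099,-8.4,-0.4,0.9,0.2,0.027,-0.041,-0.099,-8.4,-0.4,0.9,0.2,0.027,-0.041,-0.099,-8.4,-0.4,0.9,0.2,0.027,-0.041,-0.099,-8.4,-0.4,0.9,0.2,0.027,-0.041,-0.099,-8.4,-0.4,0.9,0.2,0.027,-0.041,-0.099,-8.4,-0.4,0.9,0.2,0.027,-0.041,-0.099,-8.4,-0.4,0.9,0.2,0.027,-0.041,-0.099,-8.4,-0.4,0.9,0.2]
}}

```text
t: 8.1
eef_pos: [0.5349, -0.1005, 0.2199]
ee_rot: [2.959, -0.084, 0.996]
force: [0.2, 0.9, -0.1]
opening: 0.0527
grasp_force: 0.0
```

Emit:
{"op": "step_arm", "data": {
  "motion": [0,0,0,-6.2,-16.9,6.7,0.2,0,0,0,-6.2,-16.9,6.7,0.2,0,0,0,-6.2,-16.9,6.7,0.2,0,0,0,-6.2,-16.9,6.7,0.2,0,0,0,-6.2,-16.9,6.7,0.2,0,0,0,-6.2,-16.9,6.7,0.2,0,0,0,-6.2,-16.9,6.7,0.2,0,0,0,-6.2,-16.9,6.7,0.2]
}}

```text
t: 8.9
eef_pos: [0.5367, 0.0357, 0.1472]
ee_rot: [2.958, -0.091, 0.999]
force: [0.4, 0.6, 0.8]
opening: 0.0529
grasp_force: 0.0
```

```bash
python3 - <<'E'
from sim import *
s=env.get_state(); q=s["q"]; print(q.round(2),s["eef_pos"],s["force"].round(1),R.from_rotvec(s["ee_rot"]).as_matrix().round(3).tolist())
r=ori(M[2],37)
a=path(q,[(mw([-21,0,71]),r),(mw([0,0,43]),r)])
# image: check scene
im=env.capture("scene"); im=cv2.cvtColor(im,cv2.COLOR_RGB2BGR)
t2=cv2.cvtColor(env.capture("top"),cv2.COLOR_RGB2BGR)
cv2.imwrite("pics/a.png",np.hstack([cv2.resize(t2[125:205,230:310],(400,400),interpolation=2),cv2.resize(im[140:260,245:365],(400,400),interpolation=2)]))
E
```

```text
[-0.57  0.88  0.56  2.54  3.39  0.86  0.95] [0.5367372  0.03574537 0.1472152 ] [0.4 0.6 0.8] [[0.794, -0.061, 0.605], [-0.049, -0.998, -0.036], [0.606, -0.001, -0.795]]
[0.0, -0.001, -0.0, -0.2, 0.1, 11.8] q [-0.51  1.06  0.51  2.39  3.37  0.88  0.92] p [592.  32.  71.] err mm 0.4 deg 0.2 zmin 0.071 dq 0.24
[0.0, 0.0, -0.0, -0.0, -0.0, 4.4] q [-0.5   1.11  0.49  2.32  3.37  0.87  0.91] p [613.  30.  43.] err mm 0.5 deg 0.2 zmin 0.043 dq 0.09
```

View pics/a.png

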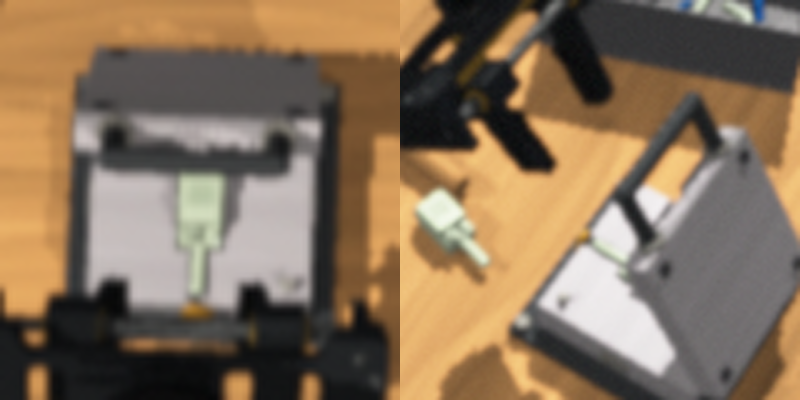

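Emit:
{"op": "step_arm", "data": {
  "motion": [0,0,0,0,0,11.8,0.2,0,0,0,0,0,11.8,0.2,0,0,0,0,0,11.8,0.2,0,0,0,0,0,11.8,0.2,0,0,0,0,0,11.8,0.2,0,0,0,0,0,11.8,0.2,0,0,0,0,0,11.8,0.2,0,0,0,0,0,0,0.2]
}}

```text
t: 9.8
eef_pos: [0.5876, 0.032, 0.081]
ee_rot: [2.958, -0.09, 0.999]
force: [0.5, 0.7, 0.4]
opening: 0.0527
grasp_force: 0.0
```

```bash
python3 - <<'E'
from sim import *
s=env.get_state(); q=s["q"]; print(q.round(2),s["eef_pos"],s["force"].round(1))
print("earlier TCP proj crop",(proj("top",[[.5367,.0357,.1472]])[0]-[230,125])*5,"now",(proj("top",[s["eef_pos"]])[0]-[230,125])*5)
r=ori(M[2],37)
path(q,[(mw([0,0,43]),r)])
t2=cv2.cvtColor(env.capture("top"),cv2.COLOR_RGB2BGR); im=cv2.cvtColor(env.capture("scene"),cv2.COLOR_RGB2BGR)
cv2.imwrite("pics/b.png",np.hstack([cv2.resize(t2[125:205,230:310],(400,400),interpolation=2),cv2.resize(im[160:280,265:385],(400,400),interpolation=2)]))
E
```

```text
[-0.52  1.04  0.51  2.41  3.37  0.89  0.92] [0.58756495 0.03202091 0.08099249] [0.5 0.7 0.4]
earlier TCP proj crop [191.35424944 294.84533804] now [199.98141601 223.47958193]
[0.0, -0.001, -0.0, -0.3, -0.0, 5.7] q [-0.5   1.11  0.5   2.32  3.37  0.87  0.91] p [613.  31.  43.] err mm 0.3 deg 0.2 zmin 0.043 dq 0.11
```

View pics/b.png

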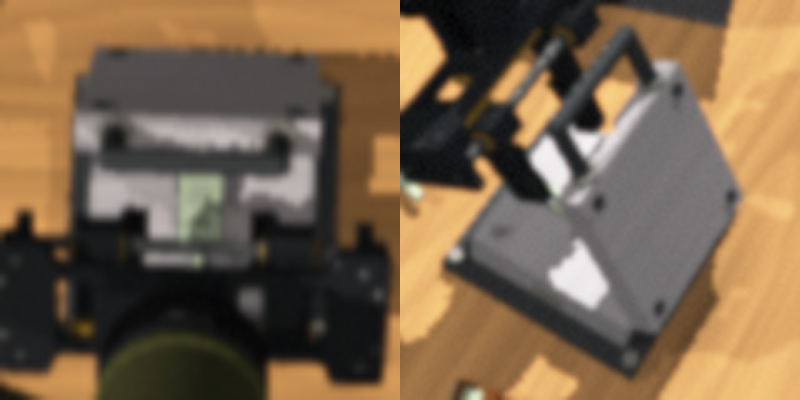

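The fingers straddle the pattern (inner edges at crop x 145 and 252, pattern 180–222). I'll go in.

Emit:
{"op": "step_arm", "data": {
  "motion": [0,-0.001,0,-0.3,0,5.7,0.2,0,-0.001,0,-0.3,0,5.7,0.2,0,-0.001,0,-0.3,0,5.7,0.2,0,-0.001,0,-0.3,0,5.7,0.2,0,-0.001,0,-0.3,0,5.7,0.2,0,-0.001,0,-0.3,0,5.7,0.2,0,-0.001,0,-0.3,0.2,5.7,0.2,0,0,0,0,0.2,5.5,0]
}}

```text
t: 10.7
eef_pos: [0.6126, 0.0299, 0.0443]
ee_rot: [2.961, -0.091, 0.989]
force: [0.0, 0.5, -0.0]
opening: 0.0465
grasp_force: 0.0
```

```bash
python3 - <<'E'
from sim import *
s=env.get_state(); q=s["q"]; print(q.round(2),s["eef_pos"],s["force"].round(1),mw([0,0,43]))
path(q,[(mw([0,0,43]),ori(M[2],37))])
E
```

```text
[-0.5   1.11  0.5   2.32  3.37  0.87  0.91] [0.61259035 0.0299248  0.044303  ] [ 0.   0.5 -0. ] [0.6132 0.0308 0.043 ]
[0.0, 0.0, -0.0, -0.0, -0.1, 0.2] q [-0.5   1.11  0.5   2.32  3.36  0.87  0.91] p [614.  31.  43.] err mm 0.4 deg 0.2 zmin 0.043 dq 0.0
```

Emit:
{"op": "step_arm", "data": {
  "motion": [0,0,0,0,0,0.5,-0.2,0,0,0,0,0,0.3,-0.3,0,0,0,0,0,0,-0.4,0,0,0,0,0,0,-0.5,0,0,0,0,0,0,-0.6,0,0,0,0,0,0,-0.7,0,0,0,0,0,0,-0.8,0,0,0,0,0,0,-1]
}}

```text
t: 11.5
eef_pos: [0.6127, 0.03, 0.0442]
ee_rot: [2.961, -0.091, 0.989]
force: [-1.0, 1.4, 2.4]
opening: 0.0233
grasp_force: 30.0
```

Emit:
{"op": "step_arm", "data": {
  "motion": [0,0,0,0.8,0,-1,-1,0,0,0,1.2,0,-1.6,-1,0,0,0,1.5,0,-2,-1,0,0,0,1.5,0,-2,-1,0,0,0,1.5,0,-2,-1,0,0,0,1.5,0,-2,-1,0,0,0,0,0,-5,-1,0,0,0,0,0,-10,-1]
}}

```text
t: 12.3
eef_pos: [0.6037, 0.0304, 0.0696]
ee_rot: [2.961, -0.091, 0.989]
force: [0.4, 0.1, 0.2]
opening: 0.0233
grasp_force: 30.0
```

Emit:
{"op": "step_arm", "data": {
  "motion": [0,0,0,0,0,-15,-1,0,0,0,0,0,-15,-1,0,0,0,0,0,-15,-1,0,0,0,0,0,-15,-1,0,0,0,0,0,-12,-1,0,0,0,0,0,-10,-1,0,0,0,0,0,-8,-1,0,0,0,0,0,-5,-1]
}}

```text
t: 13.1
eef_pos: [0.5465, 0.0339, 0.1459]
ee_rot: [2.961, -0.091, 0.989]
force: [0.4, -0.3, -0.2]
opening: 0.0235
grasp_force: 30.0
```

```bash
python3 - <<'E'
from sim import *
s=env.get_state(); q=s["q"]; print(q.round(2),s["eef_pos"],s["force"].round(1),s["opening"],s["grasp_force"])
# candidate bench poses: pos, yaw of tool x, tilt 37
rng=np.random.default_rng(1)
for x,y,yaw in((.45,.13,np.pi/2),(.45,.13,0.3),(.45,.13,.8),(.45,.13,1.2),(.42,-.16,-np.pi/2),(.42,-.16,-.3),(.42,-.16,-.8)):
  for z in(.018,.1):
    p=np.array([x,y,z]);best=None
    for i in range(12):
        qq=ik(p,ori(yaw,37),q if i==0 else rng.uniform(LO,HI)); a,F=fk2(qq,P)
        if np.linalg.norm(a-p)<.001 and (best is None or np.linalg.norm(qq-q)<np.linalg.norm(best-q)): best=qq
    print(x,y,yaw,z,None if best is None else best.round(2))
E
```

```text
[-0.56  0.88  0.55  2.51  3.4   0.82  0.95] [0.54654777 0.03390768 0.14592118] [ 0.4 -0.3 -0.2] 0.023474221280097043 30.00000606290996
0.45 0.13 1.5707963267948966 0.018 [ 0.45  1.15 -0.67  2.18  4.14  0.04  2.26]
0.45 0.13 1.5707963267948966 0.1 [ 0.64  1.12 -1.06  2.18  1.04  0.3  -1.03]
0.45 0.13 0.3 0.018 None
0.45 0.13 0.3 0.1 None
0.45 0.13 0.8 0.018 None
0.45 0.13 0.8 0.1 None
0.45 0.13 1.2 0.018 [-0.13  1.14  0.25  2.41  4.14  1.03  1.9 ]
0.45 0.13 1.2 0.1 [ 0.05  0.89 -0.06  2.42  4.14  0.68  1.84]
0.42 -0.16 -1.5707963267948966 0.018 [-0.54  1.21  0.59  2.31  2.63  0.15  0.24]
0.42 -0.16 -1.5707963267948966 0.1 [-0.59  1.05  0.71  2.33  1.5   0.04  1.49]
0.42 -0.16 -0.3 0.018 None
0.42 -0.16 -0.3 0.1 None
0.42 -0.16 -0.8 0.018 None
0.42 -0.16 -0.8 0.1 None
```

Grasp holds (opening 23 mm, 30 N) and the pattern is out. Next I'll scan for a clear, reachable regrip spot.

```bash
cat > scan.py <<'E'
from sim import *
np.seterr(all="ignore")
def box(c,yaw,hx,hy,h): return (np.array(c),yaw,hx,hy,h)
ob=[box((.548,-.2827),.048,.1,.075,.09),box((.525,.285),-.23,.1,.075,.07),box(mw([0,0,0])[:2],M[2],.075,.075,.04),
    box(mw([20,0,0])[:2],M[2],.06,.064,.20),box((.375,-.095),-.1,.085,.028,.025),box((.37,.055),.0,.09,.035,.025),box((.468,.008),0,.036,.022,.024),box((.61,-.115),0,.03,.03,.025)]
def hits(pts,m):
    n=1e9
    for c,y,hx,hy,h in ob:
        d=pts[:,:2]-c; u=np.abs(d[:,0]*np.cos(y)+d[:,1]*np.sin(y))-hx; v=np.abs(-d[:,0]*np.sin(y)+d[:,1]*np.cos(y))-hy
        dist=np.maximum.reduce([u,v,pts[:,2]-h]); n=min(n,dist.min())
    return n
g=lambda a,b,n:np.linspace(a,b,n)
def cloud(*r): return np.array(np.meshgrid(*r)).reshape(3,-1).T
body=cloud(g(-.0375,.0375,7),g(-.0935,.0935,15),g(-.20,-.064,9)); fing=cloud(g(-.009,.009,3),g(-.045,.045,7),g(-.06,-.006,5))
pat=cloud(g(-.062,.012,9),g(-.012,.012,3),g(0.003,.02,2)) # rel TCP ground, level
def clear(p,yaw,tilt):
    r=ori(yaw,tilt); a=min(hits(p+r.apply(body),0),hits(p+r.apply(fing),0)); 
    return min(a,(p+r.apply(body))[:,2].min())
E
python3 - <<'E'
from scan import *
q=env.get_state()["q"]; C=[]
for x in np.arange(.36,.56,.02):
  for y in np.arange(-.26,.22,.02):
    for yaw in np.arange(-np.pi,np.pi,np.pi/8):
        p=np.array([x,y,.018]); c1=clear(p,yaw,37); 
        if c1<.008: continue
        c2=clear(np.array([x,y,.014]),yaw,5)
        if c2<.006: continue
        pp=R.from_euler("z",yaw).apply(pat)+[x,y,0]; c3=hits(pp,0)
        if c3>.006: C.append((x,y,yaw,min(c1,c2,c3)))
print(len(C)); rng=np.random.default_rng(0); out=[]
ok=lambda qq,p,r:np.linalg.norm(fk2(qq,P)[0]-p)<.001 and (fk2(qq,P)[1].inv()*r).magnitude()<.01
import time;t=time.time()
for x,y,yaw,c in C:
    if time.time()-t>240: break
    p=np.array([x,y,.018]);r=ori(yaw,37)
    qq=ik(p,r,q)
    if not ok(qq,p,r): continue
    p2=np.array([x,y,.014]);r2=ori(yaw,5);q2=ik(p2,r2,qq)
    m=min((qq-LO).min(),(HI-qq).min()); m2=min((q2-LO).min(),(HI-q2).min())
    out.append((np.linalg.norm(qq-q),x,y,yaw,c,ok(q2,p2,r2),m,m2,qq,q2))
out.sort(key=lambda o:(not o[5],o[0]))
for o in out[:10]: print(*[np.round(float(v),3) for v in o[:8]],o[8].round(2),o[9].round(2))
E
```

```text
146
0.988 0.48 0.16 0.785 0.009 1.0 0.024 0.0 [-0.43  1.24  0.41  2.54  3.77  1.35  1.57] [-0.39  0.93  0.    2.14  4.14  0.04  0.97]
1.158 0.4 0.18 -0.393 0.007 1.0 0.006 0.12 [-1.2   1.24  0.37  2.55  2.7   0.74  0.44] [-0.63  0.94  0.07  2.31  3.07  0.16  0.67]
1.186 0.44 0.2 1.178 0.01 1.0 0.095 0.012 [-0.4   1.2   0.39  2.47  4.03  1.22  1.78] [-0.47  0.93 -0.03  2.18  3.88  0.05  1.52]
1.189 0.46 0.18 1.178 0.011 1.0 0.038 0.0 [-0.35  1.18  0.4   2.41  4.1   1.18  1.74] [-0.41  0.93 -0.03  2.16  4.14  0.04  1.32]
1.234 0.44 0.18 1.178 0.011 1.0 0.074 0.045 [-0.35  1.2   0.39  2.47  4.07  1.22  1.81] [-0.45  0.93  0.    2.21  3.94  0.08  1.51]
1.235 0.46 0.16 1.178 0.008 1.0 0.002 0.0 [-0.3   1.18  0.41  2.41  4.14  1.17  1.76] [-0.37  0.93 -0.04  2.17  4.14  0.04  1.36]
1.244 0.42 0.2 1.178 0.01 1.0 0.035 0.096 [-0.4   1.22  0.37  2.52  4.    1.28  1.84] [-0.53  0.93  0.05  2.24  3.89  0.14  1.5 ]
1.245 0.38 0.2 -0.393 0.006 1.0 0.016 0.141 [-1.29  1.23  0.37  2.54  2.65  0.68  0.41] [-0.69  0.94  0.07  2.34  3.03  0.18  0.64]
1.281 0.44 0.16 1.178 0.008 1.0 0.037 0.081 [-0.29  1.2   0.39  2.46  4.1   1.21  1.84] [-0.43  0.93  0.04  2.23  4.01  0.12  1.47]
1.294 0.42 0.18 1.178 0.013 1.0 0.034 0.139 [-0.34  1.22  0.38  2.53  4.03  1.27  1.88] [-0.52  0.94  0.09  2.26  3.95  0.18  1.47]
```

```bash
sed -i 's/box((.525,.285),-.23/box((.497,.281),.24/' scan.py; python3 - <<'E'
import scan; from scan import *
import time
q=env.get_state()["q"]; C=[]
for x in np.arange(.36,.56,.02):
  for y in np.arange(-.26,.22,.02):
    for yaw in np.arange(-np.pi,np.pi,np.pi/12):
        c1=clear(np.array([x,y,.018]),yaw,37)
        if c1<.008: continue
        c2=clear(np.array([x,y,.014]),yaw,5)
        if c2<.006: continue
        c3=hits(R.from_euler("z",yaw).apply(pat)+[x,y,0],0)
        if c3>.006: C.append((x,y,yaw,min(c1,c2,c3)))
rng=np.random.default_rng(0); out=[]
ok=lambda qq,p,r:np.linalg.norm(fk2(qq,P)[0]-p)<.001 and (fk2(qq,P)[1].inv()*r).magnitude()<.01
t=time.time(); print(len(C)); rng.shuffle(C)
seeds=[q,np.array([-.1,.9,0,2.2,3.14,.5,.5]),np.array([.4,1.15,-.67,2.18,4,.1,2.2]),np.array([.3,1,-.3,2.2,1.5,.4,0])]
for x,y,yaw,c in C:
    if time.time()-t>200: print("cut");break
    p=np.array([x,y,.018]);r=ori(yaw,37)
    for sd in seeds:
        qq=ik(p,r,sd)
        if ok(qq,p,r): break
    else: continue
    p2=np.array([x,y,.014]);r2=ori(yaw,5);q2=ik(p2,r2,qq)
    out.append((np.linalg.norm(qq-q),x,y,yaw,c,ok(q2,p2,r2),min((qq-LO).min(),(HI-qq).min()),min((q2-LO).min(),(HI-q2).min()),qq,q2))
out.sort(key=lambda o:(not o[5],o[0]))
for o in out[:8]: print(*[np.round(float(v),3) for v in o[:8]],o[8].round(2),o[9].round(2))
# option B
c,s=np.cos(.048),np.sin(.048); L=lambda a,b:(.548+c*a-s*b,-.2827+s*a+c*b)
scan.ob[:]=[box(L(.0985,0),.048,.0015,.075,.09),box(L(-.0985,0),.048,.0015,.075,.09),box(L(0,.0735),.048,.1,.0015,.09),box(L(0,-.0735),.048,.1,.0015,.09)]
scan.body=cloud(g(-.0375,.0375,16),g(-.0935,.0935,60),g(-.13,-.064,25)); B=[]
def cl(p,yaw,tilt):
    r=ori(yaw,tilt); return min(hits(p+r.apply(scan.body),0),hits(p+r.apply(fing),0))
for tilt in(37,10,0):
  B=[]
  for a in np.arange(-.06,.061,.02):
    for b in np.arange(-.05,.051,.01):
      for yaw in (np.pi/2,-np.pi/2,0,np.pi) :
        p=np.array([*L(a,b),.036]); B.append((cl(p,yaw+.048,tilt),a,b,yaw))
  B.sort(reverse=True); print(tilt,[np.round(v,3).tolist() for v in B[:3]])
E
```

```text
130
1.342 0.36 0.18 -0.524 0.007 1.0 0.009 0.152 [-1.31  1.23  0.36  2.55  2.59  0.61  0.33] [-0.68  0.95  0.06  2.41  3.01  0.25  0.54]
1.382 0.36 0.2 -0.524 0.007 1.0 0.058 0.175 [-1.36  1.21  0.39  2.5   2.57  0.52  0.35] [-0.71  0.95  0.05  2.38  2.95  0.22  0.55]
1.402 0.42 0.16 1.309 0.007 1.0 0.0 0.137 [-0.19  1.15  0.24  2.45  4.14  1.04  1.97] [-0.47  0.94  0.09  2.27  4.    0.19  1.6 ]
1.407 0.44 0.16 1.309 0.007 1.0 0.0 0.042 [-0.13  1.11  0.14  2.38  4.14  0.91  1.94] [-0.39  0.93 -0.01  2.21  3.95  0.08  1.67]
1.437 0.4 0.16 1.309 0.007 1.0 0.0 0.081 [-0.23  1.2   0.32  2.51  4.14  1.16  2.01] [-0.57  0.96  0.23  2.33  4.06  0.32  1.54]
1.601 0.38 0.16 1.309 0.007 1.0 0.0 0.175 [-0.08  1.18  0.05  2.56  3.94  1.01  2.23] [-0.51  0.95  0.09  2.39  3.66  0.29  1.91]
1.639 0.38 0.18 1.309 0.007 1.0 0.0 0.198 [-0.08  1.17 -0.06  2.56  3.83  0.96  2.28] [-0.52  0.94  0.03  2.36  3.53  0.24  2.  ]
1.654 0.36 0.18 1.571 0.009 1.0 0.0 0.158 [-0.09  1.13  0.02  2.47  4.14  0.81  2.22] [-0.61  0.96  0.16  2.4   3.82  0.33  1.96]
37 [[0.003, 0.0, -0.03, -1.571], [0.003, 0.0, 0.05, 1.571], [0.003, 0.0, 0.03, 1.571]]
10 [[0.004, 0.06, 0.04, -1.571], [0.004, 0.06, -0.04, 1.571], [0.004, 0.04, 0.04, -1.571]]
0 [[0.01, 0.06, 0.01, 3.142], [0.01, 0.06, 0.01, 0.0], [0.01, 0.06, 0.0, 3.142]]
```

```bash
python3 - <<'E'
from scan import *
q=env.get_state()["q"]
for x,y,yaw in((.38,.18,1.309),(.36,.18,1.571),(.36,.19,-.524),(.42,.16,1.309),(.38,.17,1.45)):
    print("==",x,y,yaw,clear(np.array([x,y,.018]),yaw,37).round(4),clear(np.array([x,y,.014]),yaw,5).round(4))
    r=ori(yaw,37); p,F=fk2(q,P); mid=F*R.from_rotvec(.5*(F.inv()*r).as_rotvec())
    qq=path(q,[(np.array([.47,.10,.16]),mid),(np.array([x,y,.10]),r)]); qq=path(qq,[(np.array([x,y,.02]),r)])
    path(qq,[(np.array([x,y,.06]),ori(yaw,20)),(np.array([x,y,.014]),ori(yaw,5))])
E
```

```text
== 0.38 0.18 1.309 0.0096 0.0073
[0.051, -0.0, -0.068, -4.9, -10.5, -5.9] q [-0.37  0.84  0.51  2.56  3.9   1.08  1.41] p [508. 104. 167.] err mm 38.8 deg 4.0 zmin 0.148 dq 0.72
[0.055, -0.005, -0.062, -6.4, -19.1, 5.1] q [-0.29  0.99  0.33  2.56  4.14  1.07  1.91] p [408. 176.  97.] err mm 28.5 deg 3.1 zmin 0.097 dq 0.79
[0.007, -0.0, 0.001, -6.1, -3.8, 7.3] q [-0.27  1.22  0.29  2.56  4.05  1.21  2.07] p [385. 181.  19.] err mm 5.6 deg 0.6 zmin 0.019 dq 0.3
[0.001, -0.038, 0.001, 2.3, -0.6, -4.6] q [-0.53  0.94  0.35  2.5   4.07  0.73  1.68] p [380. 180.  60.] err mm 0.5 deg 0.2 zmin 0.023 dq 0.73
[-0.0, -0.033, -0.0, -1.3, -0.0, 5.6] q [-0.69  0.98  0.31  2.37  4.08  0.4   1.45] p [380. 180.  14.] err mm 0.4 deg 0.3 zmin 0.014 dq 0.46
== 0.36 0.18 1.571 0.0125 0.0086
[0.061, -0.0, -0.082, -4.5, -11.0, -5.6] q [-0.31  0.83  0.5   2.56  4.06  1.04  1.46] p [478. 100. 161.] err mm 8.3 deg 1.1 zmin 0.148 dq 0.94
[0.062, -0.0, -0.08, -2.5, -18.2, 7.5] q [ 0.04  0.9  -0.2   2.49  4.14  0.57  2.06] p [369. 175.  97.] err mm 10.9 deg 3.4 zmin 0.097 dq 1.32
[0.004, 0.002, -0.006, -5.3, -1.
[... 1908 characters left out ...]
-0.0, -0.076, -4.7, -10.8, -5.7] q [-0.33  0.84  0.5   2.56  3.99  1.06  1.44] p [491. 101. 163.] err mm 21.5 deg 2.4 zmin 0.148 dq 0.85
[0.059, -0.002, -0.071, -4.4, -16.9, 6.3] q [-0.04  0.91 -0.03  2.5   4.14  0.71  1.98] p [392. 163.  96.] err mm 14.8 deg 4.0 zmin 0.096 dq 1.26
[0.005, 0.002, -0.007, -5.2, -1.7, 8.0] q [-0.06  1.13  0.01  2.48  4.06  0.85  2.21] p [380. 170.  20.] err mm 0.4 deg 0.2 zmin 0.02 dq 0.34
[0.0, -0.037, 0.0, 2.5, 0.0, -4.3] q [-0.31  0.89  0.04  2.46  3.96  0.49  1.96] p [380. 170.  60.] err mm 0.4 deg 0.2 zmin 0.025 dq 0.59
[0.0, -0.033, 0.0, -1.3, 0.0, 5.6] q [-0.55  0.95  0.13  2.37  3.8   0.28  1.9 ] p [380. 170.  14.] err mm 0.4 deg 0.3 zmin 0.014 dq 0.34
```

```bash
python3 - <<'E'
from scan import *
G=R.from_rotvec([2.961,-.091,.989]); print("grip euler",(R.from_euler("z",-M[2])*G).as_matrix().round(3).tolist(), "tilt",np.rad2deg(np.arctan2(G.as_matrix()[2,0],-G.as_matrix()[2,2])))
q=env.get_state()["q"]
x,y,yaw=.39,.165,1.4; T=36.4
print(clear(np.array([x,y,.018]),yaw,T),clear(np.array([x,y,.014]),yaw,5),hits(R.from_euler("z",yaw).apply(pat)+[x,y,0],0))
r=ori(yaw,T); p,F=fk2(q,P); mid=F*R.from_rotvec(.5*(F.inv()*r).as_rotvec())
qq=path(q,[(np.array([.495,.10,.165]),mid),(np.array([x,y,.10]),r)]); qq=path(qq,[(np.array([x,y,.03]),r)])
E
```

```text
grip euler [[0.799, -0.003, 0.601], [-0.003, -1.0, -0.001], [0.601, -0.001, -0.799]] tilt 36.93788618834558
0.016283641864317716 0.009935354246563166 0.011862511025912577
[0.054, -0.001, -0.073, -1.9, -9.8, -4.4] q [-0.35  0.8   0.49  2.53  4.    0.96  1.34] p [496. 100. 165.] err mm 0.6 deg 0.3 zmin 0.148 dq 0.84
[0.055, -0.0, -0.074, -5.2, -15.9, 6.2] q [-0.07  0.9   0.02  2.49  4.14  0.75  1.94] p [402. 158.  97.] err mm 14.5 deg 3.7 zmin 0.097 dq 1.14
[0.005, 0.002, -0.006, -4.4, -1.7, 7.1] q [-0.08  1.1   0.05  2.48  4.07  0.87  2.13] p [390. 165.  30.] err mm 0.5 deg 0.1 zmin 0.03 dq 0.29
```

Tilt at grip was 36.9°, so I'll use that to set it down level.

Emit:
{"op": "step_arm", "data": {
  "motion": [0.054,-0.001,-0.073,-1.9,-9.8,-4.4,-1,0.054,-0.001,-0.073,-1.9,-9.8,-4.4,-1,0.054,-0.001,-0.073,-1.9,-9.8,-4.4,-1,0.054,-0.001,-0.073,-1.9,-9.8,-4.4,-1,0.054,-0.001,-0.073,-1.9,-9.8,-4.4,-1,0.054,-0.001,-0.073,-1.9,-9.8,-4.4,-1,0.054,-0.001,-0.073,-1.9,-9.8,-4.4,-1,0.054,-0.001,-0.073,-1.9,-9.8,-4.4,-1]
}}

```text
t: 13.9
eef_pos: [0.4956, 0.0999, 0.1644]
ee_rot: [-2.649, -0.921, -0.873]
force: [0.8, 0.2, 0.1]
opening: 0.0232
grasp_force: 30.0
```

Emit:
{"op": "step_arm", "data": {
  "motion": [0.055,0,-0.074,-5.2,-15.9,6.2,-1,0.055,0,-0.074,-5.2,-15.9,6.2,-1,0.055,0,-0.074,-5.2,-15.9,6.2,-1,0.055,0,-0.074,-5.2,-15.9,6.2,-1,0.055,0,-0.074,-5.2,-15.9,6.2,-1,0.055,0,-0.074,-5.2,-15.9,6.2,-1,0.055,0,-0.074,-5.2,-15.9,6.2,-1,0.055,0,-0.074,-5.2,-15.9,6.2,-1]
}}

```text
t: 14.7
eef_pos: [0.3898, 0.1649, 0.0994]
ee_rot: [-2.023, -1.715, -0.666]
force: [-0.0, 0.5, -1.0]
opening: 0.023
grasp_force: 30.0
```

```bash
python3 - <<'E'
from scan import *
s=env.get_state();q=s["q"];print(q.round(2),s["eef_pos"],s["force"],s["opening"])
r=ori(1.4,36.9)
qq=path(q,[(np.array([.39,.165,.035]),r),(np.array([.39,.165,.021]),r)])
E
```

```text
[ 0.01  0.9  -0.11  2.49  4.13  0.65  2.  ] [0.38983468 0.16489403 0.09939016] [-0.04400799  0.50970399 -1.02079714] 0.02296827679404616
[-0.0, 0.001, 0.001, -4.8, 0.0, 6.5] q [-0.02  1.08 -0.05  2.48  4.03  0.79  2.18] p [390. 165.  35.] err mm 0.4 deg 0.3 zmin 0.035 dq 0.28
[-0.0, 0.0, -0.0, -1.0, 0.0, 1.4] q [-0.02  1.12 -0.05  2.47  4.01  0.81  2.2 ] p [390. 165.  21.] err mm 0.5 deg 0.3 zmin 0.021 dq 0.05
```

Emit:
{"op": "step_arm", "data": {
  "motion": [0,0.001,0.001,-4.8,0,6.5,-1,0,0.001,0.001,-4.8,0,6.5,-1,0,0.001,0.001,-4.8,0,6.5,-1,0,0.001,0.001,-4.8,0,6.5,-1,0,0.001,0.001,-4.8,0,6.5,-1,0,0.001,0.001,-4.8,0,6.5,-1,0,0.001,0.001,-4.8,0,6.5,-1,0,0.001,0.001,-4.8,0,6.5,-1]
}}

```text
t: 15.5
eef_pos: [0.3898, 0.1653, 0.0344]
ee_rot: [-2.027, -1.697, -0.671]
force: [0.4, -0.2, -0.4]
opening: 0.0233
grasp_force: 30.0
```

Emit:
{"op": "step_arm", "data": {
  "motion": [0,0,0,-1.5,0,2,-1,0,0,0,-1.5,0,2,-1,0,0,0,-1.5,0,2,-1,0,0,0,-1.2,0,1.6,-1,0,0,0,-0.9,0,1.2,-1,0,0,0,-0.6,0,0.8,-1,0,0,0,-0.3,0,0.4,-1,0,0,0,0,0,0,-1]
}}

```text
t: 16.3
eef_pos: [0.3897, 0.1653, 0.0226]
ee_rot: [-2.027, -1.698, -0.671]
force: [0.7, 0.8, -0.6]
opening: 0.0235
grasp_force: 30.0
```

```bash
python3 - <<'E'
from scan import *
s=env.get_state();print(s["eef_pos"],s["force"],s["opening"]); G=R.from_rotvec(s["ee_rot"]).as_matrix(); print(np.rad2deg(np.arctan2(G[2,0],-G[2,2])),G[2].round(4))
E
```

```text
[0.38969796 0.16525777 0.02262278] [ 0.73941019  0.7973382  -0.60630726] 0.02347368901802233
36.90017073841478 [ 0.6004 -0.0058 -0.7997]
```

Emit:
{"op": "step_arm", "data": {
  "motion": [0,0,0,-0.3,0,0.4,-1,0,0,0,-0.3,0,0.4,-1,0,0,0,-0.3,0,0.4,-1,0,0,0,-0.3,0,0.4,-1,0,0,0,-0.3,0,0.4,-1,0,0,0,-0.3,0,0.4,-1,0,0,0,-0.3,0,0.4,-1,0,0,0,-0.3,0,0.4,-1]
}}

```text
t: 17.1
eef_pos: [0.3897, 0.1653, 0.0186]
ee_rot: [-2.027, -1.698, -0.671]
force: [0.1, -0.3, 0.8]
opening: 0.0236
grasp_force: 30.0
```

Emit:
{"op": "step_arm", "data": {
  "motion": [0,0,0,-0.12,0,0.16,-1,0,0,0,-0.12,0,0.16,-1,0,0,0,-0.12,0,0.16,-1,0,0,0,-0.12,0,0.16,-1,0,0,0,-0.06,0,0.08,-1,0,0,0,-0.06,0,0.08,-1,0,0,0,0,0,0,-1,0,0,0,0,0,0,-1]
}}

```text
t: 17.9
eef_pos: [0.3897, 0.1652, 0.0176]
ee_rot: [-2.027, -1.698, -0.671]
force: [0.4, 0.0, 0.1]
opening: 0.0233
grasp_force: 30.0
```

Emit:
{"op": "step_arm", "data": {
  "motion": [0,0,0,-0.06,0,0.08,-1,0,0,0,-0.06,0,0.08,-1,0,0,0,-0.06,0,0.08,-1,0,0,0,-0.06,0,0.08,-1,0,0,0,-0.06,0,0.08,-1,0,0,0,0,0,0,-1,0,0,0,0,0,0,-1,0,0,0,0,0,0,-1]
}}

```text
t: 18.7
eef_pos: [0.3897, 0.1653, 0.0172]
ee_rot: [-2.027, -1.697, -0.671]
force: [-0.3, -0.7, 0.9]
opening: 0.0233
grasp_force: 30.0
```

Emit:
{"op": "step_arm", "data": {
  "motion": [0,0,0,-0.06,0,0.08,-1,0,0,0,-0.06,0,0.08,-1,0,0,0,-0.06,0,0.08,-1,0,0,0,-0.06,0,0.08,-1,0,0,0,0,0,0,-1,0,0,0,0,0,0,-1,0,0,0,0,0,0,-1,0,0,0,0,0,0,-1]
}}

```text
t: 19.5
eef_pos: [0.3896, 0.1653, 0.0171]
ee_rot: [-2.027, -1.697, -0.672]
force: [-0.6, -2.4, 7.0]
opening: 0.0237
grasp_force: 30.0
```

Emit:
{"op": "step_arm", "data": {
  "motion": [0,0,0,0.1,0,-0.15,-0.42,0,0,0,0,0,0,-0.36,0,0,0,0,0,0,-0.3,0,0,0,0,0,0,-0.2,0,0,0,0,0,0,-0.1,0,0,0,0,0,-2,-0.1,0,0,0,0,0,-5,-0.1,0,0,0,0,0,-8,-0.1]
}}

```text
t: 20.3
eef_pos: [0.3879, 0.1562, 0.0291]
ee_rot: [-2.026, -1.698, -0.67]
force: [-0.5, -0.7, 0.1]
opening: 0.0395
grasp_force: 0.0
```

```bash
python3 - <<'E'
from scan import *
s=env.get_state();q=s["q"];print(q.round(2),s["eef_pos"],s["force"].round(1),s["opening"])
G=R.from_rotvec([-2.027,-1.697,-.671]).as_matrix(); yaw=np.arctan2(G[1,0],G[0,0]); print("yaw",yaw)
u=np.array([np.cos(yaw),np.sin(yaw)]); g=np.array([.3897,.1653])-.0056*u; print("grip at",g,"pattern centre",np.array([.3897,.1653])-.0076*u)
for T in (0,3):
    r=ori(yaw,T); print(T); path(q,[(np.array([*g,.065]),r),(np.array([*g,.012]),r)])
im=cv2.cvtColor(env.capture("scene"),cv2.COLOR_RGB2BGR); c=proj("scene",[[.3887,.16,.01]])[0]; print(c)
t=cv2.cvtColor(env.capture("top"),cv2.COLOR_RGB2BGR); d=proj("top",[[.3887,.16,.01]])[0]; print(d)
cr=lambda a,c:cv2.resize(a[int(c[1])-35:int(c[1])+35,int(c[0])-35:int(c[0])+35],(400,400),interpolation=2)
cv2.imwrite("pics/c.png",np.hstack([cr(im,c),cr(t,d)]))
E
```

```text
[ 0.    1.1  -0.05  2.48  4.03  0.8   2.2 ] [0.38790755 0.15623086 0.02909754] [-0.5 -0.7  0.1] 0.039453919952471384
yaw 1.3915724503551763
grip at [0.38870171 0.1597897 ] pattern centre [0.38834518 0.15782173]
0
[-0.001, -0.08, 0.0, 2.1, 0.0, -4.1] q [-0.48  0.81 -0.03  2.31  3.79  0.04  1.82] p [398. 182.  67.] err mm 24.2 deg 4.5 zmin 0.034 dq 1.27
[0.002, -0.009, 0.0, -3.2, -0.8, 6.7] q [-0.56  0.95  0.11  2.32  3.77  0.15  1.84] p [389. 160.  12.] err mm 0.2 deg 0.3 zmin 0.012 dq 0.21
3
[-0.001, -0.074, 0.0, 2.1, 0.0, -4.0] q [-0.45  0.81 -0.03  2.33  3.8   0.04  1.84] p [389. 161.  65.] err mm 0.9 deg 0.2 zmin 0.034 dq 1.17
[0.0, -0.0, 0.0, -0.5, -0.0, 6.6] q [-0.53  0.95  0.11  2.34  3.77  0.22  1.88] p [389. 159.  12.] err mm 0.6 deg 0.2 zmin 0.012 dq 0.25
[266.92711741 152.82494342]
[224.68622486 248.6588941 ]
```

View pics/c.png

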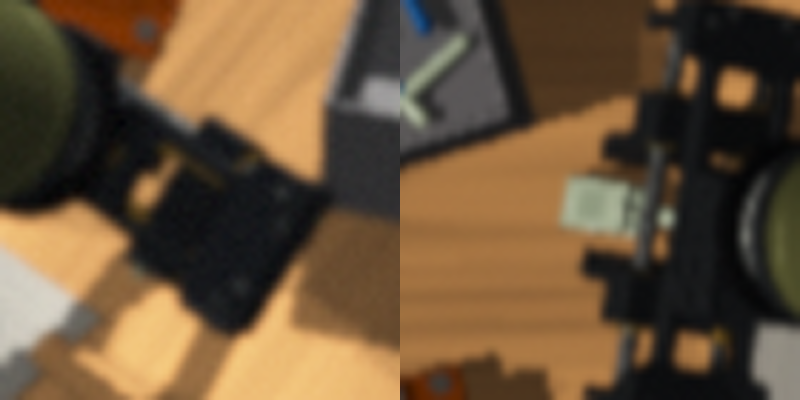

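```bash
python3 - <<'E'
from scan import *
q=env.get_state()["q"]; yaw=1.3916; g=[.3887,.1598]
r=ori(yaw,5); qq=path(q,[(np.array([*g,.055]),r),(np.array([*g,.012]),r)])
# after grip: lift and go to the basket
by=.048
for nm,yb in(("+90",np.pi/2+by),("-90",-np.pi/2+by),("0",by),("180",np.pi+by)):
    r2=ori(yb,5); print(nm); mid=r*R.from_rotvec(.5*(r.inv()*r2).as_rotvec())
    path(qq,[(np.array([*g,.10]),r),(np.array([.47,.10,.20]),r),(np.array([.52,-.08,.27]),mid),(np.array([.548,-.283,.20]),r2),(np.array([.548,-.283,.06]),r2)])
E
```

```text
[-0.001, -0.07, 0.0, 1.8, -0.0, -2.7] q [-0.45  0.84  0.    2.35  3.78  0.12  1.87] p [389. 160.  55.] err mm 0.6 deg 0.3 zmin 0.033 dq 1.08
[0.0, 0.0, 0.0, -0.5, -0.1, 5.3] q [-0.51  0.95  0.1   2.36  3.75  0.26  1.91] p [388. 160.  12.] err mm 0.4 deg 0.3 zmin 0.012 dq 0.2
+90
[0.0, 0.0, 0.0, 0.9, 0.1, -10.9] q [-0.35  0.72 -0.16  2.33  3.81  0.04  1.83] p [403. 189. 105.] err mm 32.8 deg 5.7 zmin 0.023 dq 0.49
[0.004, -0.012, 0.0, -7.7, 10.5, -12.9] q [ 1.07  0.93 -1.47  2.06  4.14  0.04  1.74] p [622.  54. 439.] err mm 287.1 deg 70.2 zmin 0.125 dq 5.64
[0.064, -0.135, -0.052, -30.3, -9.7, 1.3] q [ 1.54  1.   -1.47  1.93  4.14  0.04  2.26] p [ 617. -307.  462.] err mm 313.1 deg 80.1 zmin 0.418 dq 0.88
[0.145, -0.085, -0.067, -15.9, -26.5, 20.3] q [ 1.74  1.17 -1.47  1.77  4.14  0.04  2.66] p [ 551. -539.  444.] err mm 353.8 deg 90.2 zmin 0.444 dq 0.9
[0.179, -0.044, -0.069, 11.9, -47.5, 41.1] q [ 1.66  1.29 -1.47  1.78  4.14  0.04  2.66] p [ 591. -496.  390.] err mm 395.2 deg 90.9 zmin 0.39 dq 0.87
-90
[0.0, 0.0, 0.0, 0.9, 0.1, -10.9] q [-0.35  0.72 -0.16  2.33  3.81  0.04  1.83] 
[... 1425 characters left out ...]
 [-0.35  0.72 -0.16  2.33  3.81  0.04  1.83] p [403. 189. 105.] err mm 32.8 deg 5.7 zmin 0.023 dq 0.49
[0.004, -0.012, 0.0, -7.7, 10.5, -12.9] q [ 1.07  0.93 -1.47  2.06  4.14  0.04  1.74] p [622.  54. 439.] err mm 287.1 deg 70.2 zmin 0.125 dq 5.64
[0.124, -0.108, -0.133, -26.8, -20.1, 1.0] q [ 1.76  1.45 -1.47  1.89  4.14  0.04  2.66] p [ 533. -477.  310.] err mm 399.0 deg 117.0 zmin 0.31 dq 1.68
[0.233, 0.066, -0.232, 21.4, -8.1, 29.9] q [-2.82  1.33  1.51  1.93 -1.    1.32  2.66] p [-183.  419.  155.] err mm 1014.9 deg 117.3 zmin 0.018 dq 51.4
[-0.066, 0.017, 0.247, 51.7, -135.3, 44.5] q [ 0.07  1.04  0.62  1.66 -0.73  0.77  2.65] p [ 547. -284.   61.] err mm 2.0 deg 0.2 zmin 0.061 dq 4.3
```

```bash
cat > br.py <<'E'
from scan import *
q=env.get_state()["q"]; yaw=1.3916; g=[.3887,.1598]; rng=np.random.default_rng(3)
okk=lambda x,p,r:np.linalg.norm(fk2(x,P)[0]-p)<.001 and (fk2(x,P)[1].inv()*r).magnitude()<.01
S=[]
for y in(yaw,yaw-np.pi):
    r=ori(y,0); p=np.array([*g,.07])
    for i in range(40):
        sd=rng.uniform(LO,HI); sd[4]=rng.uniform(-.8,1.2); sd[0]=rng.uniform(-1,.5); sd[2]=rng.uniform(-.6,.6)
        x=ik(p,r,sd)
        if okk(x,p,r): 
            m=np.minimum(x-LO,HI-x).min()
            S.append((round(float(np.abs(x-q).sum()),2),round(float(m),2),round(y,2),x))
S.sort(key=lambda s:s[0]-3*s[1])
for s in S[:6]: print(s[:3],s[3].round(2))
E
python3 br.py
```

```text
(5.15, 0.29, -1.75) [ 0.05  0.96 -0.94  2.27  1.39  0.74  1.02]
(5.16, 0.29, -1.75) [ 0.05  0.96 -0.94  2.27  1.39  0.74  1.02]
(5.16, 0.29, -1.75) [ 0.06  0.98 -0.98  2.27  1.39  0.77  1.02]
(5.21, 0.28, -1.75) [-0.06  0.89 -0.73  2.28  1.37  0.55  1.05]
(5.24, 0.29, -1.75) [ 0.09  1.01 -1.04  2.27  1.39  0.83  1.01]
(5.3, 0.29, -1.75) [ 0.1   1.02 -1.07  2.27  1.39  0.86  1.  ]
```

```bash
cat > plan2.py <<'E'
from scan import *
q=env.get_state()["q"]; yaw=1.3916-np.pi; g=[.3887,.1598]; r=ori(yaw,0)
p,F=fk2(q,P)
import sys
for qt0 in ([.05,.96,-.94,2.27,1.39,.74,1.02],[-.06,.89,-.73,2.28,1.37,.55,1.05]):
    qt=ik(np.array([*g,.09]),r,np.array(qt0)); print("hover",qt.round(2))
    print("lift"); q1=path(q,[(p+F.apply([0,0,-.09]),F)])
    m=4; up=[]
    for k in range(1,m+1):
        a,G=fk2(q1+(qt-q1)*k/m,P); a=a+[0,0,.05*np.sin(np.pi*k/m)]; up.append((a,G))
    q2=path(q1,up); print("down"); q3=path(q2,[(np.array([*g,.012]),r)])
    print("lift"); q4=path(q3,[(np.array([*g,.16]),r)])
    for nm,yb in(("-90",-np.pi/2+.048),("0",.048),("-180",-np.pi+.048)):
        r2=ori(yb,0); print(nm); mid=r*R.from_rotvec(.5*(r.inv()*r2).as_rotvec())
        path(q4,[(np.array([.46,-.06,.22]),mid),(np.array([.548,-.283,.16]),r2),(np.array([.548,-.283,.04]),r2)])
E
python3 plan2.py
```

```text
hover [ 0.06  0.92 -0.97  2.27  1.31  0.75  1.08]
lift
[0.0, 0.0, 0.0, 0.0, -0.0, -11.3] q [ 0.32  0.9  -0.32  2.48  4.14  0.46  2.1 ] p [382. 100. 101.] err mm 3.8 deg 1.5 zmin 0.039 dq 0.84
[-0.031, 0.007, 0.093, 11.3, 8.8, 0.9] q [ 0.2   0.8  -0.39  2.42  3.64  0.48  1.59] p [483. 127. 140.] err mm 0.3 deg 0.3 zmin 0.107 dq 0.71
[-0.026, 0.007, 0.095, 5.8, 0.7, 1.6] q [ 0.03  0.73 -0.37  2.36  3.09  0.43  1.15] p [530. 131. 149.] err mm 0.2 deg 0.3 zmin 0.141 dq 0.73
[-0.03, 0.003, 0.093, -4.0, 3.2, 1.6] q [-0.19  0.72 -0.25  2.32  2.54  0.29  0.78] p [498. 133. 120.] err mm 0.4 deg 0.2 zmin 0.12 dq 0.71
[-0.043, 0.008, 0.086, -6.2, 13.5, 1.1] q [-0.7   0.76  0.32  2.31  1.94  0.04  0.54] p [453. 103. 112.] err mm 88.8 deg 15.9 zmin 0.095 dq 1.9
down
[-0.03, -0.017, -0.0, -6.5, 10.8, 10.8] q [-0.37  0.94 -0.21  2.3   2.05  0.19  0.41] p [389. 160.  12.] err mm 0.5 deg 0.1 zmin 0.012 dq 0.83
lift
[-0.0, -0.0, -0.0, -0.0, -0.0, -18.6] q [-2.94 -0.46  1.51  2.41  1.18  0.98  1.02] p [335. 250. 324.] err mm 194.3 deg 30.5 zmin 0.03 dq 16.22
-90
[-0.056, 0.013, 0.02, 39.8, -11.3, 14.7]
[... 2940 characters left out ...]
 25.0, 19.0, 7.5] q [ 1.06  1.28 -1.47  1.77  1.39  1.57  2.66] p [ 493. -326.  108.] err mm 87.5 deg 81.8 zmin 0.108 dq 1.28
[0.022, -0.006, -0.177, 1.0, -10.2, 7.9] q [ 1.03  1.45 -1.47  1.73  1.49  1.5   2.66] p [ 531. -291.   24.] err mm 24.8 deg 80.6 zmin 0.024 dq 0.3
-180
[-0.0, -0.001, 0.084, 20.8, -20.8, -7.5] q [-0.15  0.53  0.29  2.07 -0.28  0.57  2.62] p [460. -60. 220.] err mm 0.3 deg 0.2 zmin 0.168 dq 0.57
[0.0, 0.0, 0.084, 1.5, -30.5, 7.5] q [ 0.18  0.82  0.42  1.68 -0.46  0.74  2.44] p [ 548. -283.  159.] err mm 0.7 deg 0.2 zmin 0.159 dq 0.52
[0.0, 0.0, 0.0, 0.0, -0.1, 14.9] q [ 0.24  0.98  0.3   1.73 -0.54  0.52  2.51] p [ 548. -283.   40.] err mm 0.5 deg 0.2 zmin 0.04 dq 0.3
```

The upright grip needs the other wrist branch. I'll search for a short, well-conditioned path there with the gripper empty, using the controller model that matched so far.

```bash
cat > fast.py <<'E'
import numpy as np
from scipy.spatial.transform import Rotation as R
from kin import LO,HI
P=np.load("P.npy"); h,a,b,L,e1,e2,e3,f1,f2,f3=P
AX=[(2,-1),(1,1),(2,-1),(1,1),(2,-1),(1,1),(2,-1)]
OFF=[np.zeros(3),np.array([0,f1,0]),np.array([e1,0,a]),np.array([e2,f2,b]),np.zeros(3),np.array([e3,f3,0]),np.array([0,0,L])]
def rot(ax,t):
    c,s=np.cos(t),np.sin(t)
    return np.array([[c,-s,0],[s,c,0],[0,0,1]]) if ax==2 else np.array([[c,0,s],[0,1,0],[-s,0,c]])
def fj(q):
    M=np.eye(3);p=np.array([0,0,h]);ax=[];o=[]
    for i,(k,s) in enumerate(AX):
        ax.append(s*M[:,k]);o.append(p); M=M@rot(k,s*q[i]+(np.pi/2 if i==6 else 0)); p=p+M@OFF[i]
    J=np.zeros((6,7))
    for i in range(7): J[:3,i]=np.cross(ax[i],p-o[i]);J[3:,i]=ax[i]
    return p,M,J
def rv(M):
    return R.from_matrix(M).as_rotvec()
def row(q,p,M,it=4):
    for _ in range(it):
        a,F,J=fj(q); e=np.r_[p-a,rv(M@F.T)]
        q=np.clip(q+J.T@np.linalg.solve(J@J.T+1e-3*np.eye(6),e),LO,HI)
    return q
from scipy.linalg import logm,expm
def T(p,M):
    A=np.eye(4);A[:3,:3]=M;A[:3,3]=p;return A
def seg(q,p1,M1,n=8):
    """returns q,row,stats"""
    p,M,_=fj(q); W=expm(np.real(logm(np.linalg.inv(T(p,M))@T(p1,M1)))/n)
    r=np.r_[rv(W[:3,:3]).round(3),(W[:3,3]*1000).round(1)]; dW=R.from_rotvec(r[:3]).as_matrix(); dq=0;q6=9;z=9
    for i in range(n):
        p=p+M@(r[3:]/1000); M=M@dW; q1=row(q,p,M); dq=max(dq,np.abs(q1-q).max()*10); q=q1; q6=min(q6,q[5]); z=min(z,p[2])
    a,F,_=fj(q); err=np.linalg.norm(a-p1)+.2*np.linalg.norm(rv(F.T@M1))
    return q,r,dict(dq=dq,q6=q6,err=err,z=z,turn=np.linalg.norm(r[:3]),sh=np.abs(r[3:]).max())
def ori(yaw,t): return (R.from_euler("z",yaw)*R.from_euler("x",np.pi)*R.from_euler("y",np.deg2rad(t))).as_matrix()
E
cat > search.py <<'E'
from fast import *
import sys,time,pickle
from multiprocessing import Pool
from scipy.optimize import least_squares
q0=np.load("qnow.npy"); g=[.3887,.1598]; yaw=1.3916; by=.048
def plan(q,pts): 
    out=[];cost=0
    for p,M in pts:
        q,r,s=seg(q,np.array(p),M); out.append((r,s,q))
        cost+=20*max(0,s["err"]-.004)+max(0,s["dq"]-2)+10*max(0,.1-s["q6"])+20*max(0,s["turn"]-.145)+max(0,s["sh"]-45)+30*max(0,.07-s["z"])*(len(out) in(1,2,3,4))
    return q,out,cost
def trial(seed):
    rng=np.random.default_rng(seed); p,M,_=fj(q0)
    fl=rng.integers(2); tilt=rng.choice([0,0,6,-6,12]) ; y=yaw-np.pi*fl
    Mh=ori(y,tilt); hov=np.array([*g,.085])
    sd=rng.uniform(LO,HI); sd[4]=rng.uniform(-.9,1.6); sd[0]=rng.uniform(-1.2,1.2); sd[2]=rng.uniform(-1.2,1.2)
    f=least_squares(lambda x:np.r_[(fj(x)[0]-hov)*5,rv(fj(x)[1].T@Mh),1e-3*(x-sd)],np.clip(sd,LO+.01,HI-.01),bounds=(LO,HI))
    if np.linalg.norm(f.fun[:6])>.01: return 99,None
    qt=f.x; lift=rng.uniform(.05,.09)
    q1,o1,c1=plan(q0,[(p+M@[0,0,-lift],M)])
    m=rng.integers(3,5); pts=[]
    for k in range(1,m):
        a,F,_=fj(q1+(qt-q1)*k/m); pts.append((np.array([rng.uniform(.38,.52),rng.uniform(-.02,.16),rng.uniform(.16,.32)]),F))
    pts+= [(hov,Mh)]
    q2,o2,c2=plan(q1,pts)
    if c1+c2>4: return 90,None
    q3,o3,c3=plan(q2,[([*g,.012],Mh),([*g,.17],Mh)])
    best=None
    for yb in (by+np.pi/2,by-np.pi/2,by-np.pi/2-2*np.pi,by,by-np.pi):
        d=yb-y
        Mb=ori(yb,tilt); W=R.from_matrix(Mh.T@Mb).as_rotvec()
        pts=[(np.array([.47,-.07,.23]),Mh@R.from_rotvec(W/2).as_matrix()),([.548,-.283,.17],Mb),([.548,-.283,.035],Mb)]
        q4,o4,c4=plan(q3,pts)
        if best is None or c4<best[0]: best=(c4,yb,o4)
    return c1+c2+c3+best[0]+.15*m,(fl,tilt,m,best[1],o1+o2+o3+best[2])
if __name__=="__main__":
    t=time.time(); res=[]
    import os
    with Pool(os.cpu_count()) as P_:
        for r in P_.imap_unordered(trial,range(4000)):
            if r[1] is not None: res.append(r)
            if time.time()-t>200: P_.terminate(); break
    res.sort(key=lambda r:r[0]); pickle.dump(res[:20],open("res.pkl","wb")); print(len(res),os.cpu_count())
    for c,v in res[:5]: print(round(c,3),v[:4],[(s["q6"].round(2),s["dq"].round(1),round(s["err"]*1000,1)) for _,s,_ in v[4]])
E
python3 -c "
from bench import env;import numpy as np;np.save('qnow.npy',env.get_state()['q'])"; python3 search.py
```

```text
21 4
25.754 (np.int64(1), np.int64(-6), np.int64(3), 1.6187963267948966) [(np.float64(0.69), np.float64(0.2), np.float64(5.6)), (np.float64(0.3), np.float64(1.4), np.float64(9.1)), (np.float64(0.37), np.float64(1.8), np.float64(1.1)), (np.float64(0.04), np.float64(1.3), np.float64(7.6)), (np.float64(0.07), np.float64(0.4), np.float64(1.1)), (np.float64(0.04), np.float64(5.0), np.float64(353.2)), (np.float64(0.04), np.float64(8.4), np.float64(1.9)), (np.float64(0.47), np.float64(1.1), np.float64(1.7)), (np.float64(0.43), np.float64(0.4), np.float64(1.4))]
27.473 (np.int64(1), np.int64(0), np.int64(3), -3.093592653589793) [(np.float64(0.64), np.float64(0.4), np.float64(9.5)), (np.float64(0.44), np.float64(1.1), np.float64(1.0)), (np.float64(0.06), np.float64(0.7), np.float64(1.6)), (np.float64(0.04), np.float64(1.1), np.float64(89.8)), (np.float64(0.05), np.float64(0.4), np.float64(0.6)), (np.float64(0.04), np.float64(11.5), np.float64(393.3)), (np.float64(0.19), np.float64(2.9), np.float64(0.5)), (np.float64(0.62), np.float64(0.5), np.float64(0.6)), (np.float64(0.48), np.float64(0.3),
[... 992 characters left out ...]
p.float64(12.1), np.float64(1.0)), (np.float64(0.51), np.float64(1.2), np.float64(1.5)), (np.float64(0.36), np.float64(0.4), np.float64(1.3))]
27.998 (np.int64(1), np.int64(-6), np.int64(3), -3.093592653589793) [(np.float64(0.58), np.float64(0.5), np.float64(11.6)), (np.float64(0.26), np.float64(1.6), np.float64(1.2)), (np.float64(0.32), np.float64(1.7), np.float64(1.2)), (np.float64(0.04), np.float64(0.9), np.float64(7.2)), (np.float64(0.07), np.float64(0.3), np.float64(1.4)), (np.float64(0.04), np.float64(2.2), np.float64(239.3)), (np.float64(0.04), np.float64(17.4), np.float64(1.4)), (np.float64(0.51), np.float64(0.4), np.float64(0.8)), (np.float64(0.3), np.float64(0.4), np.float64(0.7))]
```

```bash
cat > w1.py <<'E'
from fast import *
o=np.load("obs.npy"); g=[.3887,.1598]; yaw=1.3916; by=.048
for nm,qs in(("W1",o[1][:7]),("W1b",o[2][:7]),("W2",o[3][:7])):
  for fl in(0,1):
    for tilt in(0,-8,8):
      y=yaw-np.pi*fl; Mh=ori(y,tilt); q=qs; st=[]
      p,M,_=fj(q); W=R.from_matrix(M.T@Mh).as_rotvec(); n=int(np.ceil(np.linalg.norm(W)/.14/8))
      for k in range(1,n+1):
          f=k/n; q,r,s=seg(q,p*(1-f)+f*np.array([*g,.12]),M@R.from_rotvec(W*f).as_matrix()); st.append(s)
      for z in(.06,.012,.07,.17): q,r,s=seg(q,np.array([*g,z]),Mh); st.append(s)
      qq=q
      res=[]
      for yb in(by+np.pi/2,by-np.pi/2,by,by-np.pi):
        Mb=ori(yb,tilt); W2=R.from_matrix(Mh.T@Mb).as_rotvec(); q=qq; s2=[]
        for p1,M1 in((np.array([.47,-.07,.23]),Mh@R.from_rotvec(W2/2).as_matrix()),(np.array([.548,-.283,.17]),Mb),(np.array([.548,-.283,.035]),Mb)):
            q,r,s=seg(q,p1,M1); s2.append(s)
        res.append((round(1000*max(s["err"] for s in s2)),round(min(s["q6"] for s in s2),2)))
      print(nm,fl,tilt,n,[(round(s["err"]*1000),round(s["q6"],2),round(s["dq"],1)) for s in st],res)
E
python3 w1.py
```

```text
W1 0 0 2 [(1, np.float64(0.52), np.float64(0.6)), (1, np.float64(0.19), np.float64(0.5)), (12, np.float64(0.04), np.float64(0.2)), (73, np.float64(0.04), np.float64(0.1)), (1, np.float64(0.04), np.float64(0.2)), (1, np.float64(0.09), np.float64(0.4))] [(2, np.float64(0.37)), (6, np.float64(0.42)), (1, np.float64(0.39)), (1, np.float64(0.35))]
W1 0 -8 2 [(2, np.float64(0.58), np.float64(0.5)), (2, np.float64(0.33), np.float64(0.4)), (1, np.float64(0.17), np.float64(0.2)), (1, np.float64(0.06), np.float64(0.1)), (1, np.float64(0.08), np.float64(0.2)), (1, np.float64(0.23), np.float64(0.4))] [(1, np.float64(0.34)), (6, np.float64(0.55)), (2, np.float64(0.51)), (1, np.float64(0.3))]
W1 0 8 2 [(1, np.float64(0.46), np.float64(0.8)), (1, np.float64(0.05), np.float64(0.7)), (84, np.float64(0.04), np.float64(0.2)), (140, np.float64(0.04), np.float64(0.2)), (68, np.float64(0.04), np.float64(0.2)), (1, np.float64(0.07), np.float64(0.3))] [(2, np.float64(0.28)), (4, np.float64(0.29)), (2, np.float64(0.29)), (1, np.float64(0.28))]
W1 1 0 2 [(1, np.float64(0.7), np.float64(0.8)), (29, np.float64(
[... 4492 characters left out ...]
(6.1)), (53, np.float64(0.04), np.float64(0.7)), (1, np.float64(0.05), np.float64(0.2)), (1, np.float64(0.15), np.float64(0.2)), (1, np.float64(0.1), np.float64(0.2)), (174, np.float64(0.04), np.float64(0.7))] [(607, np.float64(0.04)), (698, np.float64(0.04)), (764, np.float64(0.04)), (432, np.float64(0.04))]
W2 1 8 3 [(2, np.float64(0.27), np.float64(0.8)), (1, np.float64(0.64), np.float64(0.8)), (45, np.float64(0.66), np.float64(1.5)), (49, np.float64(0.31), np.float64(0.6)), (51, np.float64(0.1), np.float64(0.3)), (47, np.float64(0.13), np.float64(0.5)), (12, np.float64(0.41), np.float64(0.8))] [(581, np.float64(1.0)), (3, np.float64(0.53)), (1, np.float64(0.28)), (273, np.float64(0.89))]
```

```bash
cat > w2.py <<'E'
from fast import *
import sys
o=np.load("obs.npy"); g=[.3887,.1598]; yaw=1.3916; by=.048
q0=np.load("qnow.npy"); p,M,_=fj(q0)
for lift in(.05,.08):
 q1,r1,s1=seg(q0,p+M@[0,0,-lift],M)
 for nm,qT in(("W2",o[3][:7]),("W1b",o[2][:7]),("mid",np.array([-.3,.75,.2,2.2,.3,.35,1.0]))):
  for m in(3,4,5):
   for tilt in(-8,-11):
    q=q1;rows=[r1];st=[s1]
    for k in range(1,m+1):
        a,F,_=fj(q1+(qT-q1)*k/m); q,r,s=seg(q,a,F); rows.append(r);st.append(s)
    Mh=ori(yaw,tilt); qe=q
    pp,MM,_=fj(q); W=R.from_matrix(MM.T@Mh).as_rotvec(); n=int(np.ceil(np.linalg.norm(W)/.145/8))
    for k in range(1,n+1):
        f=k/n; q,r,s=seg(q,pp*(1-f)+f*np.array([*g,.10]),MM@R.from_rotvec(W*f).as_matrix()); rows.append(r); st.append(s)
    for z in(.012,.17): q,r,s=seg(q,np.array([*g,z]),Mh); st.append(s)
    print(lift,nm,m,tilt,n,qe.round(2),[(round(s["err"]*1000),round(s["q6"],2),round(s["dq"],1),round(s["turn"],2)) for s in st])
E
python3 w2.py
```

```text
0.05 W2 3 -8 1 [-0.56  0.38  0.21  2.26  1.13  0.66 -1.52] [(6, np.float64(0.69), np.float64(0.2), np.float64(0.0)), (1, np.float64(0.57), np.float64(1.9), np.float64(0.24)), (0, np.float64(0.62), np.float64(1.6), np.float64(0.26)), (1, np.float64(0.66), np.float64(2.6), np.float64(0.28)), (1, np.float64(0.38), np.float64(0.7), np.float64(0.08)), (1, np.float64(0.09), np.float64(0.4), np.float64(0.0)), (1, np.float64(0.16), np.float64(0.7), np.float64(0.0))]
0.05 W2 3 -11 1 [-0.56  0.38  0.21  2.26  1.13  0.66 -1.52] [(6, np.float64(0.69), np.float64(0.2), np.float64(0.0)), (1, np.float64(0.57), np.float64(1.9), np.float64(0.24)), (0, np.float64(0.62), np.float64(1.6), np.float64(0.26)), (1, np.float64(0.66), np.float64(2.6), np.float64(0.28)), (2, np.float64(0.44), np.float64(0.6), np.float64(0.07)), (1, np.float64(0.18), np.float64(0.3), np.float64(0.0)), (2, np.float64(0.24), np.float64(0.6), np.float64(0.0))]
0.05 W2 4 -8 1 [-0.69  0.4   0.39  2.27  1.09  0.58 -1.45] [(6, np.float64(0.69), np.float64(0.2), np.float64(0.0)), (1, np.float64(0.57), np.float64(1.4), np.float64(0.18))
[... 17646 characters left out ...]
0)), (1, np.float64(0.1), np.float64(0.6), np.float64(0.0))]
0.08 mid 5 -11 2 [-0.21  0.74  0.05  2.2   0.54  0.4   0.74] [(13, np.float64(0.54), np.float64(0.6), np.float64(0.0)), (1, np.float64(0.54), np.float64(0.9), np.float64(0.11)), (1, np.float64(0.42), np.float64(0.8), np.float64(0.12)), (1, np.float64(0.21), np.float64(0.7), np.float64(0.12)), (155, np.float64(0.04), np.float64(9.6), np.float64(0.12)), (1, np.float64(0.11), np.float64(1.0), np.float64(0.11)), (1, np.float64(0.32), np.float64(0.8), np.float64(0.1)), (1, np.float64(0.29), np.float64(0.7), np.float64(0.1)), (1, np.float64(0.12), np.float64(0.3), np.float64(0.0)), (1, np.float64(0.16), np.float64(0.5), np.float64(0.0))]
```

```bash
cat > w3.py <<'E'
from fast import *
import time,pickle
from multiprocessing import Pool
g=[.3887,.1598]; yaw=1.3916; by=.048
q0=np.load("qnow.npy"); p,M,_=fj(q0)
q1,r1,s1=seg(q0,p+M@[0,0,-.06],M)
def bad(s,first=False): return s["turn"]>.147 or s["sh"]>48 or s["dq"]>2.0 or s["q6"]<.1 or s["err"]>.006
def trial(sd):
    rng=np.random.default_rng(sd); m=int(rng.integers(3,6)); tilt=float(rng.choice([-8,-10,-12]))
    qT=np.array([rng.uniform(-1,.2),rng.uniform(.3,.9),rng.uniform(-.3,1),rng.uniform(1.9,2.4),rng.uniform(-.5,1.3),rng.uniform(.3,1),rng.uniform(-1.6,1.5)])
    a,F,_=fj(qT)
    if not(.18<a[2]<.36 and a[0]<.55 and abs(a[1])<.25): return None
    q=q1; out=[(r1,s1,q1)]; B=[]
    for k in range(1,m+1):
        a,F,_=fj(q1+(qT-q1)*k/m); q,r,s=seg(q,a,F); out.append((r,s,q))
        if bad(s) or s["z"]<.06: return None
    Mh=ori(yaw,tilt); pp,MM,_=fj(q); W=R.from_matrix(MM.T@Mh).as_rotvec(); n=int(np.ceil(np.linalg.norm(W)/.145/8)); t=(len(out)+n)
    for k in range(1,n+1):
        f=k/n; q,r,s=seg(q,pp*(1-f)+f*np.array([*g,.09]),MM@R.from_rotvec(W*f).as_matrix()); out.append((r,s,q))
        if bad(s): return None
    for z in(.012,.17):
        q,r,s=seg(q,np.array([*g,z]),Mh); out.append((r,s,q))
        if bad(s): return None
    return t-3*min(s["q6"] for _,s,_ in out),m,n,tilt,qT,out
if __name__=="__main__":
    t=time.time();res=[]
    with Pool(4) as pl:
        for r in pl.imap_unordered(trial,range(100000),chunksize=4):
            if r: res.append(r)
            if time.time()-t>100: pl.terminate();break
    res.sort(key=lambda r:r[0]); pickle.dump(res[:10],open("w3.pkl","wb")); print(len(res))
    for r in res[:3]: print(round(r[0],2),r[1:4],r[4].round(2),[(round(float(s["q6"]),2),round(float(s["dq"]),1),round(s["err"]*1000),round(float(s["z"]),2)) for _,s,_ in r[5]])
E
python3 w3.py
```

```text
61
5.05 (5, 1, -12.0) [-1.    0.76  0.09  2.02  0.86  0.83 -1.45] [(0.65, 0.4, 9, 0.04), (0.66, 1.1, 2, 0.07), (0.71, 0.9, 1, 0.07), (0.83, 1.0, 1, 0.11), (1.07, 1.3, 1, 0.16), (1.28, 1.4, 2, 0.19), (0.78, 0.7, 1, 0.09), (0.69, 0.3, 1, 0.01), (0.7, 0.6, 1, 0.03)]
5.05 (5, 1, -12.0) [-0.67  0.62 -0.15  2.01  1.16  0.8  -1.41] [(0.65, 0.4, 9, 0.04), (0.66, 0.9, 1, 0.08), (0.69, 0.9, 1, 0.09), (0.77, 0.9, 1, 0.14), (0.96, 1.1, 1, 0.2), (1.14, 1.3, 1, 0.23), (0.87, 0.6, 1, 0.09), (0.8, 0.3, 1, 0.01), (0.81, 0.6, 1, 0.03)]
5.37 (5, 1, -10.0) [-0.79  0.67  0.18  2.08  0.93  0.97 -1.19] [(0.65, 0.4, 9, 0.04), (0.68, 1.0, 1, 0.08), (0.74, 0.9, 1, 0.09), (0.87, 0.9, 1, 0.15), (1.12, 1.1, 1, 0.22), (1.32, 1.2, 1, 0.27), (0.66, 0.9, 2, 0.09), (0.54, 0.4, 2, 0.01), (0.56, 0.8, 1, 0.03)]
```

```bash
cat > w4.py <<'E'
import pickle; from fast import *
import scan
pat=np.array(np.meshgrid(np.linspace(-.062,.012,5),[-.012,.012],[.0,.02])).reshape(3,-1).T
by=.048; g=[.3887,.1598]
def clearseg(q,r,n=8):
    p,M,_=fj(q); dW=R.from_rotvec(r[:3]).as_matrix(); c=9;z=9
    for i in range(n):
        p=p+M@(r[3:]/1000);M=M@dW; b=p+scan.body@M.T; f=p+scan.fing@M.T
        c=min(c,scan.hits(b,0),scan.hits(f,0)); z=min(z,b[:,2].min())
    return c,z
for i,v in enumerate(pickle.load(open("w3.pkl","rb"))):
    out=v[5]; qs=[np.load("qnow.npy")]+[o[2] for o in out]
    cl=[clearseg(qs[k],out[k][0]) for k in range(len(out))]
    tilt=v[3]; Mh=ori(1.3916,tilt); bs=[]
    for yb in(by+np.pi/2,by-np.pi/2,by,by+np.pi):
        Mb=ori(yb,tilt); W=R.from_matrix(Mh.T@Mb).as_rotvec(); q=qs[-1]; st=[]
        for p1,M1 in((np.array([.47,-.06,.22]),Mh@R.from_rotvec(W/2).as_matrix()),(np.array([.548,-.283,.17]),Mb),(np.array([.548,-.283,.035]),Mb)):
            q,r,s=seg(q,p1,M1); st.append(s)
        bs.append((round(1000*max(s["err"] for s in st)),round(float(min(s["q6"] for s in st)),2),round(float(max(s["dq"] for s in st)),1)))
    print(i,round(v[0],2),v[1:4],"clr",[round(float(c)*1000) for c,_ in cl],"bz",[round(float(z)*1000) for _,z in cl],bs)
E
python3 w4.py
```

```text
0 5.05 (5, 1, -12.0) clr [28, 16, -20, -17, -8, 29, 24, -3, 13] bz [64, 84, 84, 94, 128, 175, 145, 67, 87] [(1, 0.82, 0.9), (1, 0.66, 0.8), (1, 0.92, 0.7), (2, 0.77, 2.1)]
1 5.05 (5, 1, -12.0) clr [28, 9, -26, -20, 7, 29, 24, -3, 12] bz [64, 99, 99, 121, 165, 232, 145, 67, 87] [(1, 0.92, 0.9), (6, 0.66, 0.9), (2, 0.98, 0.7), (1, 0.88, 2.1)]
2 5.37 (5, 1, -10.0) clr [28, 8, -56, -54, -14, 29, 25, -2, 13] bz [64, 99, 101, 123, 177, 229, 147, 68, 88] [(2, 0.75, 0.9), (2, 0.62, 0.8), (2, 0.82, 0.7), (2, 0.76, 2.0)]
3 5.45 (5, 1, -12.0) clr [28, 23, -34, -54, -27, -5, 22, -3, 12] bz [64, 88, 90, 105, 142, 191, 145, 67, 87] [(2, 0.69, 0.9), (1, 0.66, 0.8), (1, 0.83, 0.7), (1, 0.63, 2.1)]
4 6.1 (5, 1, -8.0) clr [28, 36, -19, -23, 14, 70, 25, 0, 14] bz [64, 106, 116, 151, 207, 267, 148, 70, 89] [(1, 0.66, 0.9), (1, 0.59, 0.8), (2, 0.72, 0.7), (1, 0.67, 1.9)]
5 6.18 (5, 1, -10.0) clr [28, 20, -26, -24, 3, 51, 24, -2, 13] bz [64, 107, 123, 156, 208, 259, 146, 68, 88] [(1, 0.59, 0.9), (1, 0.64, 0.8), (1, 0.72, 0.7), (2, 0.61, 1.9)]
6 6.21 (5, 1, -10.0) clr [28, 28, -5, -20, 10, 92, 24, -2, 13] bz [64, 100, 102, 121, 163, 196, 146, 68, 88] [(2, 0.58, 0.9), (1, 0.64, 0.8), (2, 0.72, 0.7), (2, 0.6, 2.0)]
7 6.24 (5, 1, -12.0) clr [28, 2, -27, -22, 31, 72, 24, -3, 12] bz [64, 108, 130, 172, 231, 292, 145, 67, 87] [(1, 0.49, 0.8), (1, 0.69, 0.8), (2, 0.71, 0.7), (2, 0.45, 2.0)]
8 6.39 (5, 1, -12.0) clr [28, 15, -38, -45, -17, 6, 24, -3, 12] bz [64, 105, 110, 135, 171, 214, 145, 67, 86] [(1, 0.44, 0.8), (1, 0.7, 0.8), (2, 0.67, 0.7), (1, 0.4, 2.0)]
9 6.45 (5, 1, -12.0) clr [28, 32, -5, -20, 15, 55, 24, -3, 12] bz [64, 103, 109, 139, 172, 213, 145, 67, 87] [(2, 0.42, 0.8), (1, 0.68, 0.8), (2, 0.65, 0.7), (2, 0.38, 1.9)]
```

```bash
cat > w5.py <<'E'
from w3 import *
import scan
def clearseg(q,r,n=8):
    p,M,_=fj(q); dW=R.from_rotvec(r[:3]).as_matrix(); c=9
    for i in range(n):
        p=p+M@(r[3:]/1000);M=M@dW
        if i%2: b=p+scan.body@M.T; c=min(c,scan.hits(b,0),scan.hits(p+scan.fing@M.T,0),b[:,2].min()-.03)
    return c
def trial(sd):
    rng=np.random.default_rng(sd); m=int(rng.integers(4,6)); tilt=float(rng.choice([0,-2,2]))
    qT=np.array([rng.uniform(-1,.2),rng.uniform(.3,.9),rng.uniform(-.4,1),rng.uniform(1.9,2.4),rng.uniform(-.2,1.3),rng.uniform(.6,1.1),rng.uniform(-1.6,0)])
    a,F,_=fj(qT)
    if not(.18<a[2]<.40 and a[0]<.55 and abs(a[1])<.25): return None
    q=q1; out=[(r1,s1,q1)]; bump=np.array([rng.uniform(-.12,0),rng.uniform(-.06,.06),rng.uniform(0,.12)]); C=1
    def do(p_,M_,zc=.06,cm=.012):
        nonlocal q,C
        qa=q; q,r,s=seg(q,p_,M_); out.append((r,s,q))
        if bad(s) or s["z"]<zc: return False
        c=clearseg(qa,r); C=min(C,c); return c>cm
    for k in range(1,m+1):
        a,F,_=fj(q1+(qT-q1)*k/m)
        if not do(a+bump*np.sin(np.pi*k/m),F): return None
    Mh=ori(yaw,tilt); pp,MM,_=fj(q); W=R.from_matrix(MM.T@Mh).as_rotvec(); n=int(np.ceil(np.linalg.norm(W)/.145/8)); t=(len(out)+n)
    for k in range(1,n+1):
        f=k/n
        if not do(pp*(1-f)+f*np.array([*g,.09]),MM@R.from_rotvec(W*f).as_matrix()): return None
    for z in(.013,.17):
        if not do(np.array([*g,z]),Mh,0,.004): return None
    return t-3*min(s["q6"] for _,s,_ in out),m,n,tilt,qT,out,C
if __name__=="__main__":
    t=time.time();res=[]
    with Pool(4) as pl:
        for r in pl.imap_unordered(trial,range(1000000),chunksize=4):
            if r: res.append(r)
            if time.time()-t>120 or len(res)>12: pl.terminate();break
    res.sort(key=lambda r:r[0]); pickle.dump(res[:10],open("w5.pkl","wb")); print(len(res))
    for r in res[:2]:
        print(round(r[0],2),r[1:4],round(r[6],3),[(round(float(s["q6"]),2),round(float(s["dq"]),1),round(s["err"]*1000)) for _,s,_ in r[5]])
    for o in res[0][5]: print(o[0].tolist(),(fj(o[2])[0]*1000).round())
E
python3 w5.py
```

```text
5
6.04 (5, 1, -2.0) 0.006 [(0.65, 0.4, 9), (0.67, 0.8, 1), (0.73, 0.8, 2), (0.79, 0.9, 1), (0.84, 1.0, 1), (0.93, 1.1, 1), (0.44, 0.9, 2), (0.34, 0.7, 2), (0.32, 1.5, 2)]
6.14 (5, 1, 2.0) 0.008 [(0.65, 0.4, 9), (0.57, 1.0, 1), (0.52, 0.9, 1), (0.55, 1.0, 1), (0.68, 1.1, 1), (0.9, 1.3, 1), (0.35, 0.8, 2), (0.32, 0.8, 1), (0.29, 1.7, 1)]
[-0.0, 0.0, -0.0, 0.0, 0.0, -7.5] [385. 117.  76.]
[-0.053, 0.005, 0.117, 5.7, 13.4, -5.9] [478.  59. 130.]
[-0.029, 0.041, 0.123, 14.2, 3.8, -5.6] [538.  -6. 212.]
[0.005, 0.04, 0.131, 9.0, -6.8, -3.9] [561. -55. 287.]
[0.017, 0.026, 0.137, 0.5, -3.8, -3.6] [547. -67. 324.]
[0.021, 0.021, 0.137, 5.8, 1.5, -4.9] [506. -24. 317.]
[0.053, 0.071, 0.061, 33.5, -16.9, 14.9] [389. 160.  90.]
[-0.0, 0.001, -0.0, 0.4, -0.1, 9.6] [388. 160.  13.]
[-0.0, -0.0, -0.0, -0.7, 0.0, -19.6] [388. 159. 170.]
```

Emit:
{"op": "step_arm", "data": {
  "motion": [0,0,0,0,0,-7.5,-0.1,0,0,0,0,0,-7.5,-0.1,0,0,0,0,0,-7.5,-0.1,0,0,0,0,0,-7.5,-0.1,0,0,0,0,0,-7.5,-0.1,0,0,0,0,0,-7.5,-0.1,0,0,0,0,0,-7.5,-0.1,0,0,0,0,0,-7.5,-0.1]
}}

```text
t: 21.2
eef_pos: [0.3821, 0.1203, 0.0774]
ee_rot: [-2.027, -1.698, -0.671]
force: [-0.8, -0.0, 0.6]
opening: 0.0396
grasp_force: 0.0
```

Emit:
{"op": "step_arm", "data": {
  "motion": [-0.053,0.005,0.117,5.7,13.4,-5.9,-0.1,-0.053,0.005,0.117,5.7,13.4,-5.9,-0.1,-0.053,0.005,0.117,5.7,13.4,-5.9,-0.1,-0.053,0.005,0.117,5.7,13.4,-5.9,-0.1,-0.053,0.005,0.117,5.7,13.4,-5.9,-0.1,-0.053,0.005,0.117,5.7,13.4,-5.9,-0.1,-0.053,0.005,0.117,5.7,13.4,-5.9,-0.1,-0.053,0.005,0.117,5.7,13.4,-5.9,-0.1]
}}

```text
t: 22.0
eef_pos: [0.4754, 0.0639, 0.1312]
ee_rot: [-2.709, -0.429, -0.731]
force: [-0.1, -0.9, 0.3]
opening: 0.0395
grasp_force: 0.0
```

Emit:
{"op": "step_arm", "data": {
  "motion": [-0.029,0.041,0.123,14.2,3.8,-5.6,-0.1,-0.029,0.041,0.123,14.2,3.8,-5.6,-0.1,-0.029,0.041,0.123,14.2,3.8,-5.6,-0.1,-0.029,0.041,0.123,14.2,3.8,-5.6,-0.1,-0.029,0.041,0.123,14.2,3.8,-5.6,-0.1,-0.029,0.041,0.123,14.2,3.8,-5.6,-0.1,-0.029,0.041,0.123,14.2,3.8,-5.6,-0.1,-0.029,0.041,0.123,14.2,3.8,-5.6,-0.1]
}}

```text
t: 22.8
eef_pos: [0.5371, -0.0004, 0.213]
ee_rot: [-2.444, 1.04, -0.889]
force: [-0.2, 0.1, -0.0]
opening: 0.0397
grasp_force: 0.0
```

```bash
python3 - <<'E'
from bench import env; import pickle
s=env.get_state(); print(s["q"].round(2),s["eef_pos"].round(3),s["force"].round(1)); print(pickle.load(open("w5.pkl","rb"))[0][5][2][2].round(2))
E
```

```text
[ 0.15  0.64 -0.37  2.54  2.85  0.77  0.99] [ 0.537 -0.     0.213] [-0.2  0.1 -0. ]
[ 0.06  0.63 -0.23  2.54  2.94  0.76  0.88]
```

Tracking the model. Continuing.

Emit:
{"op": "step_arm", "data": {
  "motion": [0.005,0.04,0.131,9,-6.8,-3.9,-0.1,0.005,0.04,0.131,9,-6.8,-3.9,-0.1,0.005,0.04,0.131,9,-6.8,-3.9,-0.1,0.005,0.04,0.131,9,-6.8,-3.9,-0.1,0.005,0.04,0.131,9,-6.8,-3.9,-0.1,0.005,0.04,0.131,9,-6.8,-3.9,-0.1,0.005,0.04,0.131,9,-6.8,-3.9,-0.1,0.005,0.04,0.131,9,-6.8,-3.9,-0.1]
}}

```text
t: 23.6
eef_pos: [0.5603, -0.0492, 0.2868]
ee_rot: [-1.356, 2.057, -0.866]
force: [-0.7, -0.1, -0.5]
opening: 0.0396
grasp_force: 0.0
```

Emit:
{"op": "step_arm", "data": {
  "motion": [0.017,0.026,0.137,0.5,-3.8,-3.6,-0.1,0.017,0.026,0.137,0.5,-3.8,-3.6,-0.1,0.017,0.026,0.137,0.5,-3.8,-3.6,-0.1,0.017,0.026,0.137,0.5,-3.8,-3.6,-0.1,0.017,0.026,0.137,0.5,-3.8,-3.6,-0.1,0.017,0.026,0.137,0.5,-3.8,-3.6,-0.1,0.017,0.026,0.137,0.5,-3.8,-3.6,-0.1,0.017,0.026,0.137,0.5,-3.8,-3.6,-0.1]
}}

```text
t: 24.4
eef_pos: [0.5466, -0.0612, 0.3235]
ee_rot: [0.051, 2.359, -0.605]
force: [-0.1, 0.7, 0.7]
opening: 0.0395
grasp_force: 0.0
```

Emit:
{"op": "step_arm", "data": {
  "motion": [0.021,0.021,0.137,5.8,1.5,-4.9,-0.1,0.021,0.021,0.137,5.8,1.5,-4.9,-0.1,0.021,0.021,0.137,5.8,1.5,-4.9,-0.1,0.021,0.021,0.137,5.8,1.5,-4.9,-0.1,0.021,0.021,0.137,5.8,1.5,-4.9,-0.1,0.021,0.021,0.137,5.8,1.5,-4.9,-0.1,0.021,0.021,0.137,5.8,1.5,-4.9,-0.1,0.021,0.021,0.137,5.8,1.5,-4.9,-0.1]
}}

```text
t: 25.2
eef_pos: [0.5052, -0.0189, 0.3167]
ee_rot: [1.392, 2.0, -0.23]
force: [-0.2, 1.0, -0.4]
opening: 0.0395
grasp_force: 0.0
```

```bash
cat > st.py <<'E'
from fast import *
from bench import env
def chain(pts,q=None,n=8):
    if q is None: q=env.get_state()["q"]
    for p,M in pts:
        q,r,s=seg(q,np.array(p,float),M,n); print(r.tolist(),"| q6 %.2f dq %.1f err %.1f turn %.3f z %.3f"%(s["q6"],s["dq"],s["err"]*1000,s["turn"],s["z"]),q.round(2))
    return q
E
python3 - <<'E'
from st import *
s=env.get_state(); print(s["q"].round(2),s["eef_pos"].round(3),s["force"].round(1))
g=[.3887,.1598]
for t in(-2,0): M=ori(1.3916,t); chain([([*g,.09],M),([*g,.013],M),([*g,.17],M)])
E
```

```text
[-0.05  0.46 -0.64  2.21  1.28  1.05 -1.25] [ 0.505 -0.019  0.317] [-0.2  1.  -0.4]
[0.054, 0.07, 0.063, 32.9, -16.8, 15.2] | q6 0.56 dq 1.0 err 1.3 turn 0.109 z 0.090 [-0.09  0.83 -0.71  2.25  1.21  0.56 -1.96]
[-0.0, -0.0, -0.0, 0.3, -0.0, 9.7] | q6 0.53 dq 0.5 err 1.0 turn 0.000 z 0.013 [-0.14  1.   -0.63  2.27  1.58  0.54 -2.29]
[-0.0, -0.0, -0.0, -0.7, -0.0, -19.6] | q6 0.52 dq 1.0 err 1.2 turn 0.000 z 0.032 [ 0.01  0.69 -0.85  2.19  0.89  0.69 -1.66]
[0.053, 0.074, 0.064, 32.7, -16.9, 15.7] | q6 0.53 dq 1.1 err 1.1 turn 0.111 z 0.090 [-0.07  0.83 -0.71  2.27  1.26  0.53 -1.99]
[-0.0, -0.0, -0.0, -0.0, -0.0, 9.7] | q6 0.50 dq 0.5 err 1.1 turn 0.000 z 0.013 [-0.11  1.01 -0.65  2.29  1.65  0.54 -2.33]
[-0.0, -0.0, -0.0, -0.0, -0.0, -19.7] | q6 0.49 dq 1.1 err 1.1 turn 0.000 z 0.032 [ 0.03  0.68 -0.85  2.21  0.9   0.65 -1.66]
```

Emit:
{"op": "step_arm", "data": {
  "motion": [0.053,0.074,0.064,32.7,-16.9,15.7,-0.1,0.053,0.074,0.064,32.7,-16.9,15.7,-0.1,0.053,0.074,0.064,32.7,-16.9,15.7,-0.1,0.053,0.074,0.064,32.7,-16.9,15.7,-0.1,0.053,0.074,0.064,32.7,-16.9,15.7,-0.1,0.053,0.074,0.064,32.7,-16.9,15.7,-0.1,0.053,0.074,0.064,32.7,-16.9,15.7,-0.1,0.053,0.074,0.064,32.7,-16.9,15.7,-0.1]
}}

```text
t: 26.0
eef_pos: [0.3879, 0.1592, 0.0894]
ee_rot: [-2.41, -2.009, 0.004]
force: [0.4, -0.4, 0.3]
opening: 0.0398
grasp_force: 0.0
```

```bash
python3 - <<'E'
from st import *
s=env.get_state(); print(s["q"].round(2),s["eef_pos"].round(4),R.from_rotvec(s["ee_rot"]).as_matrix().round(3).tolist())
g=[.3887,.1598]
M=ori(1.3916,0); chain([([*g,.025],M),([*g,.013],M)])
E
```

```text
[-0.07  0.83 -0.71  2.27  1.26  0.53 -1.98] [0.3879 0.1592 0.0894] [[0.18, 0.984, -0.005], [0.984, -0.18, 0.001], [0.001, -0.005, -1.0]]
[-0.001, -0.0, -0.0, 0.1, 0.1, 8.1] | q6 0.51 dq 0.5 err 1.2 turn 0.001 z 0.025 [-0.11  0.98 -0.65  2.29  1.61  0.53 -2.3 ]
[0.0, -0.0, -0.0, -0.0, -0.0, 1.5] | q6 0.53 dq 0.1 err 1.2 turn 0.000 z 0.013 [-0.11  1.01 -0.65  2.29  1.66  0.54 -2.35]
```

Emit:
{"op": "step_arm", "data": {
  "motion": [-0.001,0,0,0.1,0.1,12,-0.1,-0.001,0,0,0.1,0.1,12,-0.1,-0.001,0,0,0.1,0.1,12,-0.1,0,0,0,0.1,0.1,12,-0.1,0,0,0,0.1,0.1,10,-0.1,0,0,0,0.1,0.1,8,-0.1,0,0,0,0,0.1,6,-0.1,0,0,0,0,0.1,4,-0.1]
}}

```text
t: 26.8
eef_pos: [0.3895, 0.1585, 0.0137]
ee_rot: [2.408, 2.014, -0.002]
force: [-0.2, 0.7, 0.5]
opening: 0.0399
grasp_force: 0.0
```

Emit:
{"op": "step_arm", "data": {
  "motion": [0,0,0,0,0,0,-0.2,0,0,0,0,0,0,-0.3,0,0,0,0,0,0,-0.38,0,0,0,0,0,0,-0.44,0,0,0,0,0,0,-0.5,0,0,0,0,0,0,-0.6,0,0,0,0,0,0,-1,0,0,0,0,0,0,-1]
}}

```text
t: 27.6
eef_pos: [0.3896, 0.1587, 0.0141]
ee_rot: [2.407, 2.015, -0.002]
force: [0.3, 0.0, 6.0]
opening: 0.0236
grasp_force: 30.0
```

```bash
python3 - <<'E'
from st import *
s=env.get_state(); print(s["q"].round(2),s["eef_pos"].round(4),s["force"].round(1)); p=s["eef_pos"]; by=.048
M=R.from_rotvec(s["ee_rot"]).as_matrix()
for yb in(by+np.pi/2,by-np.pi/2):
    Mb=ori(yb,0); W=R.from_matrix(M.T@Mb).as_rotvec(); print(yb)
    chain([([p[0],p[1],.14],M),([.46,-.06,.20],M@R.from_rotvec(W/2).as_matrix()),([.548,-.283,.16],Mb),([.548,-.283,.05],Mb)])
E
```

```text
[-0.11  1.   -0.64  2.29  1.64  0.53 -2.32] [0.3896 0.1587 0.0141] [0.3 0.  6. ]
1.6187963267948966
[-0.0, -0.0, 0.0, -0.0, 0.0, -15.7] | q6 0.49 dq 0.9 err 0.5 turn 0.000 z 0.030 [-0.02  0.73 -0.78  2.24  1.02  0.59 -1.77]
[0.0, 0.0, -0.014, -26.1, 12.3, -7.5] | q6 0.60 dq 1.1 err 0.9 turn 0.014 z 0.147 [ 0.61  0.7  -0.96  2.06  0.82  0.82 -0.91]
[0.0, 0.0, -0.014, -27.7, 11.4, 5.1] | q6 0.84 dq 0.8 err 1.2 turn 0.014 z 0.160 [ 0.89  0.94 -0.95  1.64  0.87  1.03 -0.3 ]
[0.0, 0.0, -0.0, 0.1, 0.0, 13.8] | q6 0.88 dq 0.2 err 0.8 turn 0.000 z 0.050 [ 0.84  1.08 -0.85  1.7   1.03  0.88 -0.42]
-1.5227963267948965
[-0.0, -0.0, 0.0, -0.0, 0.0, -15.7] | q6 0.49 dq 0.9 err 0.5 turn 0.000 z 0.030 [-0.02  0.73 -0.78  2.24  1.02  0.59 -1.77]
[0.0, -0.0, 0.182, -13.5, 28.4, -7.5] | q6 0.61 dq 0.8 err 1.2 turn 0.182 z 0.147 [ 0.39  0.59 -0.56  2.07  0.54  0.63 -2.18]
[0.0, -0.0, 0.183, 28.8, 15.6, 5.1] | q6 0.65 dq 1.4 err 8.5 turn 0.183 z 0.160 [ 0.4   0.77 -0.    1.67  0.01  0.69 -2.66]
[-0.0, -0.0, 0.005, -0.0, -0.1, 13.8] | q6 0.48 dq 0.3 err 1.2 turn 0.005 z 0.050 [ 0.39  0.94  0.02  1.72 -0.04  0.48 -2.66]
```

Emit:
{"op": "step_arm", "data": {
  "motion": [0,0,0,0,0,-5,-1,0,0,0,0,0,-12,-1,0,0,0,0,0,-18,-1,0,0,0,0,0,-20,-1,0,0,0,0,0,-20,-1,0,0,0,0,0,-20,-1,0,0,0,0,0,-18,-1,0,0,0,0,0,-13,-1]
}}

```text
t: 28.4
eef_pos: [0.3895, 0.1591, 0.1411]
ee_rot: [2.407, 2.014, -0.002]
force: [-0.0, 0.3, -0.9]
opening: 0.0237
grasp_force: 30.0
```

Emit:
{"op": "step_arm", "data": {
  "motion": [0,0,-0.014,-26.1,12.3,-7.5,-1,0,0,-0.014,-26.1,12.3,-7.5,-1,0,0,-0.014,-26.1,12.3,-7.5,-1,0,0,-0.014,-26.1,12.3,-7.5,-1,0,0,-0.014,-26.1,12.3,-7.5,-1,0,0,-0.014,-26.1,12.3,-7.5,-1,0,0,-0.014,-26.1,12.3,-7.5,-1,0,0,-0.014,-26.1,12.3,-7.5,-1]
}}

```text
t: 29.2
eef_pos: [0.4601, -0.0617, 0.201]
ee_rot: [2.291, 2.147, -0.004]
force: [1.8, 0.5, -0.5]
opening: 0.0234
grasp_force: 30.0
```

```bash
python3 - <<'E'
from st import *
s=env.get_state(); print(s["q"].round(2),s["eef_pos"].round(4),s["force"].round(1),s["opening"])
M=ori(.048+np.pi/2,0); chain([([.548,-.275,.15],M),([.548,-.275,.06],M)])
E
```

```text
[ 0.61  0.7  -0.96  2.06  0.81  0.82 -0.9 ] [ 0.4601 -0.0617  0.201 ] [ 1.8  0.5 -0.5] 0.023359795402600646
[-0.0, 0.0, -0.014, -26.5, 11.4, 6.4] | q6 0.83 dq 0.7 err 1.1 turn 0.014 z 0.150 [ 0.87  0.94 -0.93  1.66  0.88  1.01 -0.33]
[-0.0, 0.0, -0.0, 0.0, 0.0, 11.3] | q6 0.88 dq 0.2 err 1.1 turn 0.000 z 0.060 [ 0.83  1.06 -0.85  1.7   1.01  0.88 -0.42]
```

Emit:
{"op": "step_arm", "data": {
  "motion": [0,0,-0.014,-26.5,11.4,6.4,-1,0,0,-0.014,-26.5,11.4,6.4,-1,0,0,-0.014,-26.5,11.4,6.4,-1,0,0,-0.014,-26.5,11.4,6.4,-1,0,0,-0.014,-26.5,11.4,6.4,-1,0,0,-0.014,-26.5,11.4,6.4,-1,0,0,-0.014,-26.5,11.4,6.4,-1,0,0,-0.014,-26.5,11.4,6.4,-1]
}}

```text
t: 30.0
eef_pos: [0.5478, -0.275, 0.1497]
ee_rot: [2.167, 2.272, -0.004]
force: [0.5, -0.2, -0.1]
opening: 0.0234
grasp_force: 30.0
```

Emit:
{"op": "step_arm", "data": {
  "motion": [0,0,0,0,0,14,-1,0,0,0,0,0,14,-1,0,0,0,0,0,14,-1,0,0,0,0,0,13,-1,0,0,0,0,0,12,-1,0,0,0,0,0,10,-1,0,0,0,0,0,8,-1,0,0,0,0,0,4,-1]
}}

```text
t: 30.8
eef_pos: [0.5478, -0.274, 0.0603]
ee_rot: [2.167, 2.272, -0.004]
force: [-0.4, -1.2, -0.4]
opening: 0.0239
grasp_force: 30.0
```

```bash
python3 - <<'E'
from st import *
s=env.get_state(); print(s["q"].round(2),s["eef_pos"].round(4),s["force"].round(1),R.from_rotvec(s["ee_rot"]).as_matrix().round(3).tolist())
E
```

```text
[ 0.83  1.06 -0.85  1.71  1.01  0.88 -0.43] [ 0.5478 -0.274   0.0603] [-0.4 -1.2 -0.4] [[-0.047, 0.999, -0.0], [0.999, 0.047, -0.003], [-0.003, -0.0, -1.0]]
```

```bash
cat > sw2.py <<'E'
from h import *
c=np.array([.5479,-.2827]); yaw=.048
ims={n:cv2.cvtColor(cv2.imread(f"pics/{n}0.png"),cv2.COLOR_BGR2LAB)[:,:,0].astype(np.float32) for n in("top","scene")}
gx,gy=np.meshgrid(np.arange(60,-61,-1),np.arange(60,-61,-1),indexing="ij")
X=c[0]+(np.cos(yaw)*gx-np.sin(yaw)*gy)/1000; Y=c[1]+(np.sin(yaw)*gx+np.cos(yaw)*gy)/1000
Hs=np.arange(4,44,1.); 
for w in (17,25):
    sc=[]; g=lambda a:cv2.GaussianBlur(a,(0,0),w/3.)
    for h in Hs:
        s={}
        for n in ims:
            m=proj(n,np.c_[X.ravel(),Y.ravel(),np.full(X.size,h/1000)]).astype(np.float32).reshape(*X.shape,2); s[n]=cv2.remap(ims[n],m[...,0],m[...,1],cv2.INTER_CUBIC)
        a,d=s["top"],s["scene"]; ma,md=g(a),g(d); sc.append((g(a*d)-ma*md)/np.sqrt((g(a*a)-ma**2)*(g(d*d)-md**2)+1))
    sc=np.array(sc); b=Hs[sc.argmax(0)]; mx=sc.max(0); print("w",w,"cols y",list(range(36,-45,-8)))
    for x in(20,12,4,-4,-12,-20): print(x,[f"{int(b[60-x,60-y])}/{mx[60-x,60-y]:.1f}" for y in range(36,-45,-8)])
E
python3 sw2.py
```

```text
w 17 cols y [36, 28, 20, 12, 4, -4, -12, -20, -28, -36, -44]
20 ['22/0.6', '18/0.6', '17/0.8', '18/0.8', '19/0.9', '21/0.9', '18/0.9', '14/0.8', '10/0.9', '24/0.4', '25/0.7']
12 ['12/0.4', '15/0.6', '16/0.8', '18/0.9', '18/0.9', '19/0.9', '17/0.9', '15/0.9', '11/0.9', '18/0.6', '24/0.6']
4 ['12/0.8', '11/0.9', '13/0.9', '16/0.9', '17/0.8', '18/0.8', '17/0.9', '16/0.9', '14/0.8', '10/0.4', '25/0.5']
-4 ['14/0.7', '13/0.8', '12/0.9', '15/0.6', '20/0.4', '19/0.7', '18/0.9', '18/0.9', '16/0.9', '18/0.4', '25/0.8']
-12 ['18/0.5', '14/0.7', '11/0.7', '34/0.2', '26/0.5', '21/0.6', '19/0.8', '17/0.8', '14/0.9', '14/0.7', '26/0.9']
-20 ['20/0.6', '12/0.5', '11/0.5', '25/0.5', '25/0.8', '25/0.8', '22/0.9', '16/0.7', '12/0.9', '9/0.6', '26/0.7']
w 25 cols y [36, 28, 20, 12, 4, -4, -12, -20, -28, -36, -44]
20 ['21/0.5', '18/0.6', '17/0.7', '18/0.8', '19/0.8', '20/0.8', '19/0.8', '16/0.8', '13/0.8', '14/0.5', '23/0.6']
12 ['17/0.4', '15/0.6', '16/0.8', '18/0.9', '18/0.9', '19/0.8', '18/0.8', '16/0.8', '14/0.8', '13/0.5', '23/0.6']
4 ['13/0.6', '13/0.8', '14/0.8', '17/0.8', '18/0.8', '18/0.8', '18/0.8', '17/0.9', '15/0.8', '16/0.6', '23/0.6']
-4 ['14/0.7', '13/0.8', '13/0.8', '16/0.6', '18/0.6', '18/0.7', '18/0.8', '17/0.9', '16/0.9', '17/0.7', '24/0.8']
-12 ['16/0.6', '13/0.7', '12/0.6', '18/0.3', '23/0.4', '20/0.6', '18/0.8', '17/0.8', '15/0.9', '16/0.7', '24/0.8']
-20 ['17/0.6', '13/0.6', '13/0.5', '23/0.5', '24/0.6', '23/0.6', '20/0.8', '17/0.8', '14/0.9', '14/0.7', '25/0.8']
```

Emit:
{"op": "step_arm", "data": {
  "motion": [0,0,0,0,0,2.5,-1,0,0,0,0,0,2.5,-1,0,0,0,0,0,2.5,-1,0,0,0,0,0,2,-1,0,0,0,0,0,1.5,-1,0,0,0,0,0,1,-1,0,0,0,0,0,0.5,-1,0,0,0,0,0,0,-1]
}}

```text
t: 31.6
eef_pos: [0.548, -0.2742, 0.0487]
ee_rot: [2.167, 2.271, -0.003]
force: [0.8, -0.3, -0.1]
opening: 0.0234
grasp_force: 30.0
```

Emit:
{"op": "step_arm", "data": {
  "motion": [0,0,0,0,3,1,-1,0,0,0,0,3,2,-1,0,0,0,0,0,2,-1,0,0,0,0,0,1.6,-1,0,0,0,0,0,1.2,-1,0,0,0,0,0,0.8,-1,0,0,0,0,0,0.5,-1,0,0,0,0,0,0.3,-1]
}}

```text
t: 32.4
eef_pos: [0.5544, -0.274, 0.0395]
ee_rot: [2.166, 2.27, -0.002]
force: [1.2, 0.2, -0.3]
opening: 0.0234
grasp_force: 30.0
```

Emit:
{"op": "step_arm", "data": {
  "motion": [0,0,0,0,0,0.15,-1,0,0,0,0,0,0.15,-1,0,0,0,0,0,0.15,-1,0,0,0,0,0,0.15,-1,0,0,0,0,0,0.1,-1,0,0,0,0,0,0.1,-1,0,0,0,0,0,0,-1,0,0,0,0,0,0,-1]
}}

```text
t: 33.2
eef_pos: [0.5545, -0.2739, 0.0386]
ee_rot: [2.167, 2.27, -0.002]
force: [2.5, -0.5, 0.6]
opening: 0.0235
grasp_force: 30.0
```

Emit:
{"op": "step_arm", "data": {
  "motion": [0,0,0,0,0,0.15,-1,0,0,0,0,0,0.15,-1,0,0,0,0,0,0.15,-1,0,0,0,0,0,0.15,-1,0,0,0,0,0,0.1,-1,0,0,0,0,0,0,-1,0,0,0,0,0,0,-1,0,0,0,0,0,0,-1]
}}

```text
t: 34.0
eef_pos: [0.5544, -0.2739, 0.0379]
ee_rot: [2.167, 2.271, -0.002]
force: [4.0, 0.1, 1.5]
opening: 0.0235
grasp_force: 30.0
```

Emit:
{"op": "step_arm", "data": {
  "motion": [0,0,0,0,0.5,0,-1,0,0,0,0,0.5,0,-1,0,0,0,0,0.5,0,-1,0,0,0,0,0.5,0,-1,0,0,0,0,0,0.1,-1,0,0,0,0,0,0.1,-1,0,0,0,0,0,0.1,-1,0,0,0,0,0,0,-1]
}}

```text
t: 34.8
eef_pos: [0.5553, -0.2741, 0.0371]
ee_rot: [2.168, 2.271, -0.005]
force: [-1.4, 0.9, 0.9]
opening: 0.0235
grasp_force: 30.0
```

```bash
python3 - <<'E'
from st import *
s=env.get_state(); print(s["eef_pos"].round(4),s["force"].round(1),s["wrist_torque"].round(3))
E
```

```text
[ 0.5553 -0.2741  0.0371] [-1.4  0.9  0.9] [ 0.025 -0.047 -0.035]
```

Emit:
{"op": "step_arm", "data": {
  "motion": [0,0,0,0,0,0.15,-1,0,0,0,0,0,0.15,-1,0,0,0,0,0,0.15,-1,0,0,0,0,0,0.15,-1,0,0,0,0,0,0.1,-1,0,0,0,0,0,0,-1,0,0,0,0,0,0,-1,0,0,0,0,0,0,-1]
}}

```text
t: 35.6
eef_pos: [0.5558, -0.2739, 0.0368]
ee_rot: [2.167, 2.271, -0.004]
force: [-1.0, 0.0, 1.5]
opening: 0.0233
grasp_force: 30.0
```

Emit:
{"op": "step_arm", "data": {
  "motion": [0,0,0,0,0,0.1,-1,0,0,0,0,0,0.1,-1,0,0,0,0,0,0.1,-1,0,0,0,0,0,0.1,-1,0,0,0,0,0,0,-1,0,0,0,0,0,0,-1,0,0,0,0,0,0,-1,0,0,0,0,0,0,-1]
}}

```text
t: 36.4
eef_pos: [0.5559, -0.2738, 0.0364]
ee_rot: [2.167, 2.271, -0.004]
force: [-3.5, 0.3, 4.8]
opening: 0.0236
grasp_force: 30.0
```

```bash
python3 - <<'E'
from st import *
s=env.get_state(); print(s["eef_pos"].round(4),s["force"].round(1),s["wrist_torque"].round(3),R.from_rotvec(s["ee_rot"]).as_matrix()[2].round(4))
im=env.capture("scene"); cv=__import__("cv2"); im=cv.cvtColor(im,cv.COLOR_RGB2BGR)
cv.imwrite("pics/d.png",cv.resize(im[262:400,140:290],None,fx=4,fy=4,interpolation=2))
E
```

```text
[ 0.5559 -0.2738  0.0364] [-3.5  0.3  4.8] [-0.053  0.636 -0.052] [-3.3e-03  1.0e-04 -1.0e+00]
```

View pics/d.png

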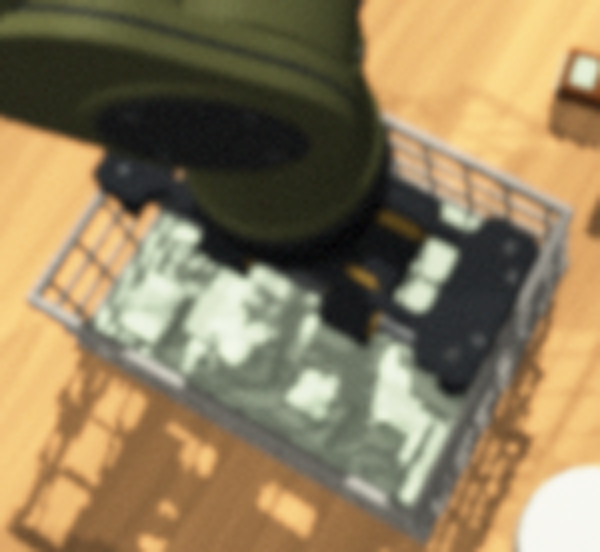

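Emit:
{"op": "step_arm", "data": {
  "motion": [0,0,0,0,0,-0.1,-0.44,0,0,0,0,0,0,-0.4,0,0,0,0,0,0,-0.34,0,0,0,0,0,0,-0.28,0,0,0,0,0,0,-0.25,0,0,0,0,0,0,-0.25,0,0,0,0,0,-2,-0.25,0,0,0,0,0,-5,-0.25]
}}

```text
t: 37.25
eef_pos: [0.5558, -0.2738, 0.0434]
ee_rot: [2.167, 2.271, -0.004]
force: [-0.0, -0.1, -0.2]
opening: 0.0331
grasp_force: 0.0
```

Emit:
{"op": "step_arm", "data": {
  "motion": [0,0,0,0,0,-8,-0.25,0,0,0,0,0,-12,-0.25,0,0,0,0,0,-18,-0.25,0,0,0,0,0,-25,-0.25,0,0,0,0,0,-25,-0.25,0,0,0,0,0,-25,-0.25,0,0,0,0,0,-25,-0.25,0,0,0,0,0,-22,-0.25]
}}

```text
t: 38.05
eef_pos: [0.5563, -0.273, 0.2066]
ee_rot: [2.165, 2.27, -0.001]
force: [-0.1, 0.6, 0.5]
opening: 0.0332
grasp_force: 0.0
```

```bash
python3 - <<'E'
from st import *
import h,cv2
from fit import up
s=env.get_state(); print(s["q"].round(2),s["eef_pos"].round(4),s["force"].round(1),s["opening"])
im=env.capture("top"); im=cv2.cvtColor(im,cv2.COLOR_RGB2BGR); sc=cv2.cvtColor(env.capture("scene"),cv2.COLOR_RGB2BGR)
a=cv2.resize(sc[262:400,140:290],(400,368),interpolation=2); b=cv2.resize(im[130:230,300:409],(400,368),interpolation=2); cv2.imwrite("pics/e.png",np.hstack([a,b]))
th=.9895; hd=h.mw(up(166,0,9,th)); print("handle",hd)
# tool y along mould x : yaw = -.058 +- 90
for y in(-.058+np.pi/2,):
    M=ori(y,0); p=hd+[0,0,-.010]
    chain([([.53,-.12,.25],M),([hd[0],hd[1],.25],M),(p,M)])
    q=None
E
```

```text
[ 0.87  0.88 -0.98  1.6   0.8   1.1  -0.27] [ 0.5563 -0.273   0.2066] [-0.1  0.6  0.5] 0.03316304836264083
handle [0.59559951 0.03182197 0.17967672]
[0.001, 0.001, 0.013, 19.1, -3.5, -5.3] | q6 1.04 dq 0.5 err 1.1 turn 0.013 z 0.213 [ 0.71  0.73 -1.    1.78  0.71  1.04 -0.62]
[-0.0, -0.0, 0.0, 19.4, 7.1, 0.1] | q6 1.05 dq 0.4 err 1.1 turn 0.000 z 0.250 [ 0.38  0.79 -0.96  1.62  0.7   1.11 -0.83]
[-0.0, -0.0, 0.0, 0.0, 0.0, 10.0] | q6 0.97 dq 0.2 err 1.0 turn 0.000 z 0.170 [ 0.34  0.88 -0.89  1.7   0.81  0.97 -0.91]
```

View pics/e.png

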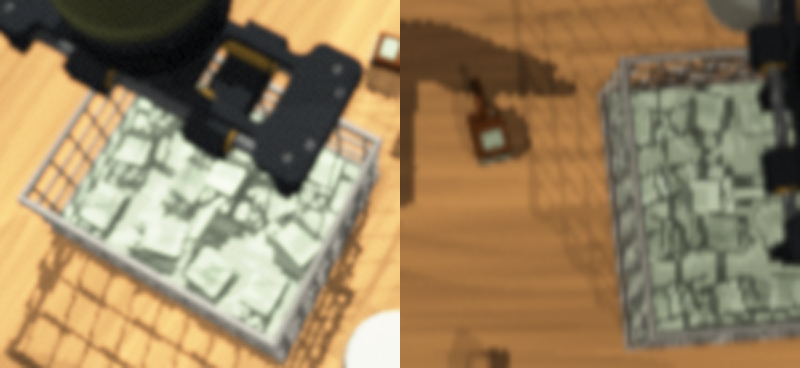

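Emit:
{"op": "step_arm", "data": {
  "motion": [0,0.001,0.013,19.1,-3.5,-5.3,-0.1,0,0.001,0.013,19.1,-3.5,-5.3,-0.1,0,0.001,0.013,19.1,-3.5,-5.3,-0.1,0,0.001,0.013,19.1,-3.5,-5.3,-0.1,0,0.001,0.013,19.1,-3.5,-5.3,-0.1,0,0.001,0.013,19.1,-3.5,-5.3,-0.1,0,0.001,0.013,19.1,-3.5,-5.3,-0.1,0,0.001,0.013,19.1,-3.5,-5.3,-0.1]
}}

```text
t: 38.95
eef_pos: [0.527, -0.1198, 0.246]
ee_rot: [-2.282, -2.154, -0.005]
force: [0.1, 0.3, -1.1]
opening: 0.0394
grasp_force: 0.0
```

Emit:
{"op": "step_arm", "data": {
  "motion": [0,0,0,19.4,7.1,0,-0.1,0,0,0,19.4,7.1,0,-0.1,0,0,0,19.4,7.1,0,-0.1,0,0,0,19.4,7.1,0,-0.1,0,0,0,19.4,7.1,0,-0.1,0,0,0,19.4,7.1,0,-0.1,0,0,0,19.4,7.1,0,-0.1,0,0,0,19.4,7.1,0,-0.1]
}}

```text
t: 39.75
eef_pos: [0.5931, 0.0317, 0.2465]
ee_rot: [-2.281, -2.155, -0.004]
force: [-0.4, -0.0, -0.1]
opening: 0.0396
grasp_force: 0.0
```

```bash
python3 - <<'E'
from st import *
import h,cv2
from fit import up
s=env.get_state(); print(s["q"].round(2),s["eef_pos"].round(4),s["force"].round(1),s["opening"])
hd=h.mw(up(166,0,9,.9895)); M=ori(-.058+np.pi/2,0)
q=chain([(hd+[0,0,-.010],M)])
# closing arc, steps in theta; tool kept vertical, TCP 10 mm below the bar
print("arc"); q=env.get_state()["q"]
pts=[(h.mw(up(166,0,9,t))+[0,0,-.010],M) for t in(.9895,.84,.66,.48,.30,.15,.05,0)]
chain(pts)
E
```

```text
[ 0.38  0.79 -0.96  1.63  0.7   1.1  -0.83] [0.5931 0.0317 0.2465] [-0.4 -0.  -0.1] 0.0396038837683249
[-0.0, -0.001, 0.0, 0.0, 0.3, 9.6] | q6 0.97 dq 0.2 err 1.0 turn 0.001 z 0.170 [ 0.34  0.88 -0.89  1.7   0.81  0.97 -0.92]
arc
[-0.0, -0.001, 0.0, 0.0, 0.3, 9.6] | q6 0.97 dq 0.2 err 1.0 turn 0.001 z 0.170 [ 0.34  0.88 -0.89  1.7   0.81  0.97 -0.92]
[-0.0, 0.0, 0.0, 0.0, -2.5, 1.8] | q6 0.92 dq 0.1 err 1.4 turn 0.000 z 0.155 [ 0.34  0.87 -0.87  1.77  0.84  0.92 -0.97]
[-0.0, 0.0, 0.0, 0.0, -2.7, 2.5] | q6 0.84 dq 0.1 err 1.4 turn 0.000 z 0.135 [ 0.33  0.88 -0.85  1.85  0.89  0.84 -1.04]
[-0.0, 0.0, 0.0, 0.1, -2.2, 3.1] | q6 0.77 dq 0.1 err 1.2 turn 0.000 z 0.110 [ 0.31  0.89 -0.81  1.92  0.95  0.77 -1.12]
[-0.0, 0.0, 0.0, -0.0, -1.6, 3.4] | q6 0.70 dq 0.1 err 1.2 turn 0.000 z 0.083 [ 0.28  0.92 -0.76  1.97  1.03  0.7  -1.2 ]
[-0.0, 0.0, 0.0, -0.0, -0.9, 2.9] | q6 0.65 dq 0.1 err 1.2 turn 0.000 z 0.060 [ 0.26  0.95 -0.72  2.    1.09  0.65 -1.27]
[-0.0, 0.0, 0.0, -0.0, -0.3, 2.1] | q6 0.62 dq 0.1 err 0.8 turn 0.000 z 0.043 [ 0.24  0.97 -0.69  2.01  1.14  0.62 -1.31]
[-0.0, 0.0, 0.0, -0.0, -0.1, 1.0] | q6 0.61 dq 0.0 err 1.1 turn 0.000 z 0.035 [ 0.24  0.98 -0.68  2.01  1.17  0.61 -1.33]
```

Emit:
{"op": "step_arm", "data": {
  "motion": [0,0,0,0,0.3,13,-0.1,0,0,0,0,0.3,13,-0.1,0,0,0,0,0.3,13,-0.1,0,0,0,0,0.3,12,-0.1,0,0,0,0,0.3,11,-0.1,0,0,0,0,0.3,8,-0.1,0,0,0,0,0.3,6,-0.1,0,0,0,0,0.3,4,-0.1]
}}

```text
t: 40.55
eef_pos: [0.5958, 0.0313, 0.1661]
ee_rot: [-2.282, -2.155, -0.006]
force: [0.8, 0.1, -0.7]
opening: 0.0396
grasp_force: 0.0
```

Emit:
{"op": "step_arm", "data": {
  "motion": [0,0,0,0,0,0,-0.3,0,0,0,0,0,0,-0.45,0,0,0,0,0,0,-0.55,0,0,0,0,0,0,-0.62,0,0,0,0,0,0,-0.68,0,0,0,0,0,0,-0.73,0,0,0,0,0,0,-0.8,0,0,0,0,0,0,-1]
}}

```text
t: 41.35
eef_pos: [0.5946, 0.0314, 0.1667]
ee_rot: [-2.281, -2.155, -0.003]
force: [-5.2, 0.1, 4.4]
opening: 0.0109
grasp_force: 30.0
```

```bash
python3 - <<'E'
from st import *
s=env.get_state(); print(s["q"].round(2),s["eef_pos"].round(4),s["force"].round(1),s["opening"],s["grasp_force"])
E
```

```text
[ 0.34  0.88 -0.89  1.71  0.81  0.96 -0.92] [0.5946 0.0314 0.1667] [-5.2  0.1  4.4] 0.010876614136232962 30.000133216381073
```

Emit:
{"op": "step_arm", "data": {
  "motion": [0,0,0,0,-2.5,1.7,-1,0,0,0,0,-2.5,1.7,-1,0,0,0,0,-2.5,1.8,-1,0,0,0,0,-2.5,1.8,-1,0,0,0,0,-2.5,1.8,-1,0,0,0,0,-2.5,1.9,-1,0,0,0,0,-2.5,1.9,-1,0,0,0,0,-2.5,1.9,-1]
}}

```text
t: 42.15
eef_pos: [0.5757, 0.0326, 0.153]
ee_rot: [-2.282, -2.156, -0.006]
force: [-3.0, -0.6, 7.7]
opening: 0.0108
grasp_force: 30.0
```

```bash
cat > arc.py <<'E'
from st import *
import h,sys
from fit import up
s=env.get_state(); M=ori(-.058+np.pi/2,0); p=s["eef_pos"]
G=np.array([.5946,.0314,.1667]); off=G-h.mw(up(166,0,9,.9895))
H0=h.mw([66,0,36]); d=p-off-H0; th=np.arctan2(d[2],np.hypot(d[0],d[1]))-np.arctan2(9,166)
print("t",s["t"],"theta",th.round(3),"radius",np.linalg.norm(d).round(4),"force",s["force"].round(1),"open",s["opening"].round(4),s["q"].round(2))
chain([(h.mw(up(166,0,9,t))+off,M) for t in map(float,sys.argv[1:])])
E
python3 arc.py .66 .48
```

```text
Traceback (most recent call last):
  File "arc.py", line 7, in <module>
    print("t",s["t"],"theta",th.round(3),"radius",np.linalg.norm(d).round(4),"force",s["force"].round(1),"open",s["opening"].round(4),s["q"].round(2))
                                                                                                                ^^^^^^^^^^^^^^^^^^
AttributeError: 'float' object has no attribute 'round'
```

```bash
sed -i 's/s\["opening"\].round(4)/s["opening"]/' arc.py; python3 arc.py .66 .48
```

```text
t 42.15 theta 0.848 radius 0.1656 force [-3.  -0.6  7.7] open 0.010849931674463827 [ 0.34  0.88 -0.87  1.78  0.84  0.91 -0.97]
[0.0, -0.001, 0.0, -0.0, -2.9, 2.6] | q6 0.83 dq 0.1 err 1.1 turn 0.001 z 0.132 [ 0.33  0.88 -0.84  1.86  0.89  0.83 -1.05]
[0.0, 0.0, 0.0, -0.0, -2.2, 3.1] | q6 0.76 dq 0.1 err 1.2 turn 0.000 z 0.107 [ 0.31  0.9  -0.8   1.93  0.96  0.76 -1.13]
```

Emit:
{"op": "step_arm", "data": {
  "motion": [0,0,0,0,-2.9,2.3,-1,0,0,0,0,-2.8,2.4,-1,0,0,0,0,-2.8,2.4,-1,0,0,0,0,-2.7,2.5,-1,0,0,0,0,-2.7,2.6,-1,0,0,0,0,-2.6,2.7,-1,0,0,0,0,-2.6,2.8,-1,0,0,0,0,-2.5,2.8,-1]
}}

```text
t: 42.95
eef_pos: [0.5544, 0.0339, 0.1315]
ee_rot: [-2.282, -2.155, -0.007]
force: [-1.5, -0.7, 2.5]
opening: 0.0108
grasp_force: 30.0
```

```bash
python3 arc.py .48 .30 .15
```

```text
t 42.95 theta 0.665 radius 0.1647 force [-1.5 -0.7  2.5] open 0.010836782313136801 [ 0.33  0.88 -0.85  1.85  0.89  0.83 -1.04]
[0.0, -0.001, 0.0, -0.0, -2.4, 3.0] | q6 0.76 dq 0.1 err 0.9 turn 0.001 z 0.107 [ 0.31  0.9  -0.8   1.92  0.96  0.76 -1.13]
[0.0, 0.0, 0.0, -0.0, -1.6, 3.3] | q6 0.70 dq 0.1 err 1.0 turn 0.000 z 0.081 [ 0.28  0.92 -0.76  1.97  1.03  0.7  -1.21]
[0.0, 0.0, 0.0, -0.0, -0.9, 3.0] | q6 0.64 dq 0.1 err 1.1 turn 0.000 z 0.057 [ 0.26  0.95 -0.72  2.    1.11  0.64 -1.28]
```

Emit:
{"op": "step_arm", "data": {
  "motion": [0,0,0,0,-2.4,2.8,-1,0,0,0,0,-2.4,2.9,-1,0,0,0,0,-2.4,2.9,-1,0,0,0,0,-2.3,3,-1,0,0,0,0,-2.3,3,-1,0,0,0,0,-2.2,3.1,-1,0,0,0,0,-2.1,3.2,-1,0,0,0,0,-2,3.2,-1]
}}

```text
t: 43.75
eef_pos: [0.5369, 0.035, 0.1073]
ee_rot: [-2.283, -2.155, -0.008]
force: [4.3, 1.3, -1.6]
opening: 0.0111
grasp_force: 30.0
```

Emit:
{"op": "step_arm", "data": {
  "motion": [0,0,0,0,-1.9,3.2,-1,0,0,0,0,-1.8,3.2,-1,0,0,0,0,-1.7,3.3,-1,0,0,0,0,-1.6,3.3,-1,0,0,0,0,-1.6,3.3,-1,0,0,0,0,-1.5,3.3,-1,0,0,0,0,-1.4,3.4,-1,0,0,0,0,-1.3,3.4,-1]
}}

```text
t: 44.55
eef_pos: [0.5239, 0.0358, 0.081]
ee_rot: [-2.283, -2.155, -0.007]
force: [5.3, 0.1, -1.9]
opening: 0.011
grasp_force: 30.0
```

```bash
python3 arc.py .15 .05 0
```

```text
t 44.55 theta 0.305 radius 0.165 force [ 5.3  0.1 -1.9] open 0.010994799337997017 [ 0.29  0.92 -0.76  1.97  1.03  0.69 -1.2 ]
[0.0, -0.001, 0.0, -0.0, -1.0, 3.0] | q6 0.64 dq 0.1 err 1.2 turn 0.001 z 0.057 [ 0.25  0.95 -0.71  2.    1.11  0.64 -1.28]
[0.0, 0.0, 0.0, -0.0, -0.4, 2.1] | q6 0.61 dq 0.1 err 1.1 turn 0.000 z 0.040 [ 0.24  0.98 -0.69  2.01  1.16  0.61 -1.33]
[0.0, 0.0, 0.0, -0.0, -0.0, 1.0] | q6 0.60 dq 0.0 err 1.2 turn 0.000 z 0.032 [ 0.23  0.99 -0.67  2.02  1.18  0.6  -1.35]
```

Emit:
{"op": "step_arm", "data": {
  "motion": [0,0,0,0,-0.9,3.1,-1,0,0,0,0,-0.9,3.1,-1,0,0,0,0,-0.8,3.1,-1,0,0,0,0,-0.8,3,-1,0,0,0,0,-0.7,3,-1,0,0,0,0,-0.6,3,-1,0,0,0,0,-0.6,2.8,-1,0,0,0,0,-0.5,2.6,-1]
}}

```text
t: 45.35
eef_pos: [0.5169, 0.0362, 0.0571]
ee_rot: [-2.281, -2.155, -0.004]
force: [1.5, -0.2, 0.5]
opening: 0.0112
grasp_force: 30.0
```

Emit:
{"op": "step_arm", "data": {
  "motion": [0,0,0,0,-0.4,2.2,-1,0,0,0,0,-0.4,2,-1,0,0,0,0,-0.3,1.8,-1,0,0,0,0,-0.3,1.6,-1,0,0,0,0,-0.2,1.6,-1,0,0,0,0,-0.2,1.6,-1,0,0,0,0,-0.2,1.5,-1,0,0,0,0,-0.1,1.4,-1]
}}

```text
t: 46.15
eef_pos: [0.5149, 0.0364, 0.0435]
ee_rot: [-2.281, -2.155, -0.004]
force: [-2.2, 0.3, 0.3]
opening: 0.0108
grasp_force: 30.0
```

```bash
python3 arc.py 0
```

```text
t 46.15 theta 0.07 radius 0.1648 force [-2.2  0.3  0.3] open 0.010819127335560506 [ 0.25  0.97 -0.7   2.01  1.14  0.62 -1.3 ]
[-0.0, -0.001, 0.0, -0.0, -0.3, 1.4] | q6 0.60 dq 0.1 err 1.2 turn 0.001 z 0.032 [ 0.23  0.99 -0.67  2.01  1.18  0.6  -1.34]
```

Emit:
{"op": "step_arm", "data": {
  "motion": [0,0,0,0,0,1.4,-1,0,0,0,0,0,1.3,-1,0,0,0,0,0,1.2,-1,0,0,0,0,0,1.1,-1,0,0,0,0,0,1,-1,0,0,0,0,0,1,-1,0,0,0,0,0,0.9,-1,0,0,0,0,0,0.8,-1]
}}

```text
t: 46.95
eef_pos: [0.5142, 0.0365, 0.0347]
ee_rot: [-2.28, -2.154, -0.003]
force: [-6.2, 0.5, 0.9]
opening: 0.0112
grasp_force: 30.0
```

Emit:
{"op": "step_arm", "data": {
  "motion": [0,0,0,0,0,0.5,-1,0,0,0,0,0,0.4,-1,0,0,0,0,0,0.3,-1,0,0,0,0,0,0.3,-1,0,0,0,0,0,0.3,-1,0,0,0,0,0,0.2,-1,0,0,0,0,0,0.2,-1,0,0,0,0,0,0,-1]
}}

```text
t: 47.75
eef_pos: [0.5141, 0.0365, 0.0329]
ee_rot: [-2.281, -2.155, -0.003]
force: [-6.8, 0.2, 5.8]
opening: 0.0111
grasp_force: 30.0
```

Emit:
{"op": "step_arm", "data": {
  "motion": [0,0,0,0,0,0.2,-1,0,0,0,0,0,0.2,-1,0,0,0,0,0,0.2,-1,0,0,0,0,0,0.2,-1,0,0,0,0,0,0,-1,0,0,0,0,0,0,-1,0,0,0,0,0,0,-1,0,0,0,0,0,0,-1]
}}

```text
t: 48.55
eef_pos: [0.5141, 0.0365, 0.0328]
ee_rot: [-2.281, -2.155, -0.003]
force: [-8.4, -0.7, 10.6]
opening: 0.011
grasp_force: 30.0
```

Emit:
{"op": "step_arm", "data": {
  "motion": [0,0,0,0,0,-0.2,-0.7,0,0,0,0,0,0,-0.6,0,0,0,0,0,0,-0.5,0,0,0,0,0,0,-0.45,0,0,0,0,0,0,-0.45,0,0,0,0,0,0,-0.45,0,0,0,0,0,-1,-0.45,0,0,0,0,0,-3,-0.45]
}}

```text
t: 49.35
eef_pos: [0.5155, 0.0365, 0.0362]
ee_rot: [-2.282, -2.155, -0.005]
force: [-0.5, -0.0, -0.1]
opening: 0.0243
grasp_force: 0.0
```

```bash
python3 - <<'E'
from st import *
s=env.get_state(); print(s["eef_pos"].round(4),s["force"].round(1),s["opening"])
E
```

```text
[0.5155 0.0365 0.0362] [-0.5 -0.  -0.1] 0.02426656798456777
```

Emit:
{"op": "step_arm", "data": {
  "motion": [0,0,0,0,0,-5,-0.45,0,0,0,0,0,-8,-0.45,0,0,0,0,0,-12,-0.45,0,0,0,0,0,-18,-0.45,0,0,0,0,0,-25,-0.45,0,0,0,0,0,-30,-0.45,0,0,0,0,0,-30,-0.45,0,0,0,0,0,-30,-0.45]
}}

```text
t: 50.15
eef_pos: [0.5151, 0.0359, 0.1961]
ee_rot: [-2.281, -2.155, -0.006]
force: [0.9, -0.1, 0.3]
opening: 0.0245
grasp_force: 0.0
```

```bash
python3 - <<'E'
from h import *
import fit
o=cv2.imread("pics/scene0.png"); n=cv2.cvtColor(env.capture("scene"),cv2.COLOR_RGB2BGR); cv2.imwrite("pics/fin.png",n)
def pr(P): return proj("scene",[mw(p) for p in P])
# fit plate corners: best theta by edge strength along projected plate outline
g=cv2.cvtColor(n,cv2.COLOR_BGR2GRAY).astype(np.float32); e=np.hypot(cv2.Sobel(g,5,1,0),cv2.Sobel(g,5,0,1))
best=[]
for th in np.arange(0,.2,.01):
    c=[fit.up(d,y,18,th) for d,y in((126,-60),(126,60),(6,60),(6,-60),(126,-60))]
    L=np.vstack([np.linspace(a,b,60) for a,b in zip(c[:-1],c[1:])]); uv=pr(L).astype(np.float32)
    best.append((float(cv2.remap(e,uv[:,0],uv[:,1],1).mean()),round(th,2)))
print(sorted(best)[::-1][:3])
c=proj("scene",[[.556,-.279,.035]])[0].astype(int); d=np.abs(n.astype(int)-o).sum(2)[262:400,140:290]
ys,xs=np.where(d>90); print("pattern px",c,"changed pixels near:",int((np.hypot(xs+140-c[0],ys+262-c[1])<14).sum()),"of",len(xs))
# loose/brown/spatula/brush unchanged
for nm,p in(("loose",[.468,.008,.01]),("brown",[.61,-.115,.01]),("brush",[.38,-.095,.01]),("spatula",[.4,.05,.01]),("bench spot",[.389,.16,.01])):
    u=proj("scene",[p])[0].astype(int); print(nm,u,np.abs(n.astype(int)-o)[u[1]-8:u[1]+8,u[0]-8:u[0]+8].mean().round(1))
E
```

```text
[(261.013916015625, np.float64(0.01)), (260.0561828613281, np.float64(0.0)), (259.63714599609375, np.float64(0.02))]
pattern px [223 332] changed pixels near: 318 of 4774
loose [262 209] 6.0
brown [289 281] 4.9
brush [206 226] 5.3
spatula [247 184] 5.2
bench spot [267 152] 15.4
```

```bash
python3 -c "
from bench import env
print(env.job_done())"
```

```text
the job is handed in; nothing more can be done
None
```

I laid the pattern on the heap in the basket (about 5 N contact, released there) and lowered the mould's upper half gently until shut. The job is handed in at about 50 s; getting there meant setting the pattern down once on the bench (about 7 N) to regrip it, and the final check was by image code only, showing no sign of other items moved.

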